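Change the magazines in a slide scanner

ROBOT

A 6-joint arm with a two-finger parallel gripper is mounted at the origin on the work surface. World frame = base frame: x ahead of the robot, y to its left, z up, the work surface at z = 0. Lengths are in m, angles in rad, forces in N, time in s.
With the tool pointing down it reaches from about 0.35 to 0.85 m from the base axis. Payload 8.1 kg.
Tool frame: the origin (TCP) lies between the finger pads, 19 mm behind the fingertips; this is the grasp point; z points along the fingers, y is the line along which they close (so a half turn about z gives the same grasp; the last joint's range is limited). The gripper opens to 93 mm and grips with 3 to 60 N. Pads are 15 mm wide; open, the fingers measure 128 mm over their backs; the gripper's body (75 mm by 188 mm) begins 65 mm behind the grasp point.
Start: joints at [-0.085, 0.13, 1.488, -0, 1.523, -0.085], TCP at [0.6, 0, 0.237] pointing down, gripper open.
Joint ranges: [-2.96, 2.96], [-0.89, 2.26], [0.02, 2.5], [-1.34, 4.48], [0, 2.73], [-2.66, 2.66]. Speed limits (rad/s): [2.39, 2.39, 2.79, 3.14, 3.14, 3.14].

INTERFACE

Orientations are given as a rotation vector (axis times angle).
In Python, from plant import * gives the robot as it stands. The module is installed in compiled form; this text tells all that it offers.
- The arm moves only by the tool arm_command, never from a script. Its argument "increments" is a list of rows, each a list of 6 numbers: the shift along the tool's x, y, z in units of 0.2 m (1.0 is 0.2 m), then the turn, a rotation vector about the tool's x, y, z in units of pi rad (1.0 is pi rad). A call has exactly 5 rows; each row is the pose to reach, as a shift and turn from the pose commanded when the call began, along the tool's axes at that moment, turning the shorter way round; what a row does not reach only later rows make up. A row lasts 1/8 s, in which the tool goes at most 62.5 mm and 10.7 degrees, less where a joint would pass 70% of its speed; a pose out of reach is approached as far as the arm can. A call with a number of a shift or a turn outside -1 to 1 is refused whole. A call with a gripper value outside its range is refused whole. "fingers" is the closure, from -1 (fully open) to 1 (shut), set as the call begins (left out, the last holds). The fingers move at their own pace and stop on an object; "force" is the grip in N (left out, the last holds). Time passes only in rows, so rows that repeat a pose let the fingers close, or fill a call up. It gives the time, the measured TCP pose, the force, the opening and the grip force at its end, in the units of the state.
- read_state(): the state, without advancing time (a new reading comes with each control period).
- read_camera(name): name is "scene" or "side" or "wrist"; returns a dict with "image" (420x560x3 uint8, red, green, blue), "fx", "fy", "cx", "cy" (pixels), "k1" (the pictures are not rectified: a ray, as slopes to the right and down, at radius r is drawn at 1 + k1 r^2 times it, then the intrinsics apply), "T" (4x4, takes a point from camera to world coordinates). Camera axes: x right, y down, z forward; pixel columns grow to the right and rows downward; lengths in m; the calibration is good to about 2 mm. A picture is of the moment at which its call begins. There is no depth.
- close_job(): hands the job in; it is judged then, once.
The state is a dict: "t": time; "q": joint angles; "dq": joint speeds; "joint_torque": joint torques, N m; "tool_pos": TCP position; "orientation": TCP orientation; "force": force on the tool from outside, world axes, zero at the start; "wrist_torque": the same for the moment, N m; "opening": finger opening in m; "gripper_force": force on a finger pad.
Only numpy, scipy, OpenCV 4.12 (cv2) and the standard library are available. Lean on these libraries where they do the work, as an engineer would, in place of code of your own. Each camera call takes 0.05 s, during which the arm holds its last target. There are 200 camera calls.

TASK

Change the slide magazines in the scanner: pull its loading chassis out by the handle until it locks, lift out every orange finished magazine and stand it upright in the steel tray, and slide every blue magazine upright, fully down, into a free bay of its own. Then press the green release and push the chassis gently back, fully home. Leave the jar, the stamp and the slide box where they are.

Things in the scene. Friction and masses are not known exactly. Their poses are not given: they have to be found in the camera images.
- scanner: low white bench slide scanner, case 400 deep x 280 wide x 145 mm high, a hood on its rear top (215 mm high, from 215 mm behind the front). Fixed; place and yaw vary. Origin: foot of the front face, in the middle; x points from the front face back into the case, y along the front (the green release is on its -y side), z up. The chassis slides out along -x.
- chassis (a joint): travel of the loading chassis in m: 0 home, grows as it is pulled out. From about 0.16 a sprung tooth rides under a keeper (up to 10 N extra pull), snaps up behind it at about 0.182 and locks: it then cannot be pushed in. End stop 0.186. Slide friction 2 N. Front panel 262 wide, 14 mm thick, from 22 to 130 mm above the bench, outer face 16 mm before the scanner's front when home.
- handle (a point): middle of the dark steel bow handle on the chassis front panel: bar 12 mm thick, 110 mm long along the scanner's y, 112 mm above the bench, 52 mm in front of the panel's outer face (46 mm free between bar and panel). Pinch it from above across the scanner's x, fingers opened to only about 40 mm. Axes parallel to the scanner's; moves with the chassis.
- release (a joint): how far the green release paddle is pressed down, in m: 0 up, 0.010 fully down; sprung, 3 N at first to 8 N fully down; frees the chassis at about 0.007. It springs up when let go: hold it down while the chassis is pushed in over the first 20 mm, after which the chassis runs free.
- release_top (a point): middle of the top of the green release paddle, 36 x 36 mm, 114 mm above the bench when up, on a grey ledge of the chassis front panel at the scanner's -y side. The panel's upright outer face is 20 mm behind this point (scanner +x) and rises 16 mm above it, so closed fingertips can hold the paddle down and push the panel together. Axes parallel to the scanner's.
- tray: open shallow steel tray for finished magazines, 120 (its x) x 175 (its y) x 22 mm high, walls and floor 3 mm. Fixed; place and yaw vary. Origin: centre of its underside. Room for three magazines side by side, 52 mm apart along its y, each with its length along its x.
- jar: clear specimen jar with red cap, 52 mm across, 65 mm high, loose; leave it alone. Origin: centre of its underside.
- stamp: blue hand stamp, 52 mm foot, 95 mm high, loose; leave it alone. Origin: centre of its underside.
- slidebox: brown cardboard slide box 85 x 60 x 30 mm, loose; leave it alone. Origin: centre of its underside.
- bay0 (a point): centre of the floor of bay 0 in the chassis (bays 0 to 3 run along the scanner's +y, 46 mm apart), 30 mm above the bench, 66 mm behind the scanner's front face when home. Bay inside 83 (x) x 35 mm (y); black walls 11 mm thick, 35.5 mm high above the floor, their top 5.5 mm sloped as lead-in. Axes parallel to the scanner's; moves with the chassis.
- bay1 (a point): centre of the floor of bay 1 in the chassis (bays 0 to 3 run along the scanner's +y, 46 mm apart), 30 mm above the bench, 66 mm behind the scanner's front face when home. Bay inside 83 (x) x 35 mm (y); black walls 11 mm thick, 35.5 mm high above the floor, their top 5.5 mm sloped as lead-in. Axes parallel to the scanner's; moves with the chassis.
- bay2 (a point): centre of the floor of bay 2 in the chassis (bays 0 to 3 run along the scanner's +y, 46 mm apart), 30 mm above the bench, 66 mm behind the scanner's front face when home. Bay inside 83 (x) x 35 mm (y); black walls 11 mm thick, 35.5 mm high above the floor, their top 5.5 mm sloped as lead-in. Axes parallel to the scanner's; moves with the chassis.
- bay3 (a point): centre of the floor of bay 3 in the chassis (bays 0 to 3 run along the scanner's +y, 46 mm apart), 30 mm above the bench, 66 mm behind the scanner's front face when home. Bay inside 83 (x) x 35 mm (y); black walls 11 mm thick, 35.5 mm high above the floor, their top 5.5 mm sloped as lead-in. Axes parallel to the scanner's; moves with the chassis.
- new1: blue slide magazine to be scanned, standing on the bench at the start: body 80 long (x) x 32 wide (y) x 52 mm tall, topped by a central grip fin 44 long (x) x 12 thick (y) reaching 80 mm above the foot; 0.22 kg, same either way round. Origin: centre of underside, z up. Grip the fin across its 12 mm from above, TCP 74 mm above the origin. Absent in some runs.
- new2: blue slide magazine to be scanned, standing on the bench at the start: body 80 long (x) x 32 wide (y) x 52 mm tall, topped by a central grip fin 44 long (x) x 12 thick (y) reaching 80 mm above the foot; 0.22 kg, same either way round. Origin: centre of underside, z up. Grip the fin across its 12 mm from above, TCP 74 mm above the origin. Absent in some runs.
- new3: blue slide magazine to be scanned, standing on the bench at the start: body 80 long (x) x 32 wide (y) x 52 mm tall, topped by a central grip fin 44 long (x) x 12 thick (y) reaching 80 mm above the foot; 0.22 kg, same either way round. Origin: centre of underside, z up. Grip the fin across its 12 mm from above, TCP 74 mm above the origin. Absent in some runs.
- new4: blue slide magazine to be scanned, standing on the bench at the start: body 80 long (x) x 32 wide (y) x 52 mm tall, topped by a central grip fin 44 long (x) x 12 thick (y) reaching 80 mm above the foot; 0.22 kg, same either way round. Origin: centre of underside, z up. Grip the fin across its 12 mm from above, TCP 74 mm above the origin. Absent in some runs.
- done1: orange finished slide magazine, in a bay inside the closed scanner at the start: body 80 long (x) x 32 wide (y) x 52 mm tall, topped by a central grip fin 44 long (x) x 12 thick (y) reaching 80 mm above the foot; 0.22 kg, same either way round. Origin: centre of underside, z up. Grip the fin across its 12 mm from above, TCP 74 mm above the origin. Absent in some runs.
- done2: orange finished slide magazine, in a bay inside the closed scanner at the start: body 80 long (x) x 32 wide (y) x 52 mm tall, topped by a central grip fin 44 long (x) x 12 thick (y) reaching 80 mm above the foot; 0.22 kg, same either way round. Origin: centre of underside, z up. Grip the fin across its 12 mm from above, TCP 74 mm above the origin. Absent in some runs.
- done3: orange finished slide magazine, in a bay inside the closed scanner at the start: body 80 long (x) x 32 wide (y) x 52 mm tall, topped by a central grip fin 44 long (x) x 12 thick (y) reaching 80 mm above the foot; 0.22 kg, same either way round. Origin: centre of underside, z up. Grip the fin across its 12 mm from above, TCP 74 mm above the origin. Absent in some runs.
- done4: orange finished slide magazine, in a bay inside the closed scanner at the start: body 80 long (x) x 32 wide (y) x 52 mm tall, topped by a central grip fin 44 long (x) x 12 thick (y) reaching 80 mm above the foot; 0.22 kg, same either way round. Origin: centre of underside, z up. Grip the fin across its 12 mm from above, TCP 74 mm above the origin. Absent in some runs.
Mind the look-alikes: they are no part of the job. What is shaped like the new4 but red or turquoise is not meant.

How it is judged:
By the outcome, as a careful person would: the job done as asked, in the order asked, and still so for the second after the job is handed in, with the robot touching nothing.
Of done1, done2, done3, done4 only 2 to 3 are there at a start; the rules pass over those that are not, and their reading is None.
Of new1, new2, new3, new4 only 3 to 4 are there at a start; the rules pass over those that are not, and their reading is None.
At some moment in a run one of new1, new2, new3, new4 may be knocked a few centimetres aside while the robot is not near it.
Once in a run the grip may slacken for a moment while it holds something.
It also fails if it takes over 210 s, if anything falls off the work surface, if the arm or the gripper's body presses on something with over 40 N, if the wrist force passes 120 N, or if a joint passes its speed limit or range.

## Working session

There is one attempt and no reset: what is moved stays moved. The work goes in short steps, Python scripts to look and compute and a tool call to move; the robot and the scene stay as the last step left them, time stands still between calls to the robot, and variables do not carry over. Pictures are saved under pics/ and viewed, at most 14 in all, crops included, and the job is handed in when it is done.

Besides the shell and the picture viewer there is one more tool, called after "Request:" in YAML: its name, and indented under it one key for each argument. arm_command: Moves the arm, as the interface text tells. Shifts and turns lie within -1 to 1; 1 stands for 0.2 m of shift or pi rad of turn. Its arguments: {"type":"object","properties":{"increments":{"type":"array","items":{"type":"array","items":{"type":"number","minimum":-1,"maximum":1}}},"fingers":{"type":"number"},"force":{"type":"number"}},"required":["increments"]}

```bash
mkdir -p pics; python3 - <<'E'
from plant import *
import cv2
print(read_state())
for n in ["scene","side","wrist"]:
    c=read_camera(n); cv2.imwrite(f"pics/{n}0.png",c["image"][:,:,::-1]); print(n,c["fx"],c["cx"],c["cy"],c["k1"],c["T"].round(3).tolist())
E
```

```text
{'t': 0.0, 'q': array([-8.53977838e-02,  1.31153799e-01,  1.48926827e+00,  3.16424003e-06,
        1.52299483e+00, -8.54159007e-02]), 'dq': array([ 7.64222462e-05,  5.43680898e-05,  2.28201564e-03, -1.93402795e-04,
        1.68605820e-03, -1.31288020e-03]), 'joint_torque': array([-1.61290725e-03, -5.59853125e+01, -4.91755986e+01,  7.67333270e-02,
        3.59135563e-02, -2.97389461e-04]), 'tool_pos': array([5.99469503e-01, 7.02234333e-05, 2.36397864e-01]), 'orientation': array([-2.22043310e+00, -2.22047299e+00,  1.84138255e-03]), 'force': array([ 0.42046014, -0.32122183, -0.51752296]), 'wrist_torque': array([-0.07370266,  0.02071703,  0.00700926]), 'gripper_force': 0.0, 'opening': 0.09311321335201886}
scene 393.3134192880026 276.7172664158379 211.82613943726435 0.004803902311582133 [[-0.82, 0.373, -0.434, 1.001], [0.572, 0.561, -0.599, 0.723], [0.02, -0.739, -0.673, 0.791], [0.0, 0.0, 0.0, 1.0]]
side 448.4063791774891 276.27437282675373 212.9934506752185 -0.09008657737361826 [[-0.983, 0.13, -0.134, 0.717], [0.186, 0.682, -0.707, 0.889], [-0.001, -0.72, -0.694, 0.894], [0.0, 0.0, 0.0, 1.0]]
wrist 375.99752273920956 281.6543679292586 213.21636073986215 0.0280276758557606 [[1.0, -0.0, -0.001, 0.601], [-0.0, -0.966, -0.259, 0.071], [-0.001, 0.259, -0.966, 0.385], [0.0, 0.0, 0.0, 1.0]]
```

View pics/scene0.png

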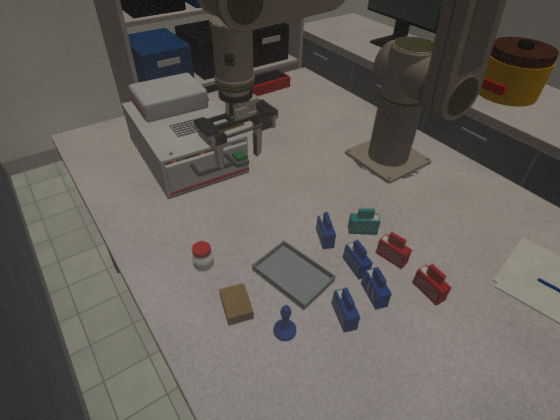

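View pics/side0.png

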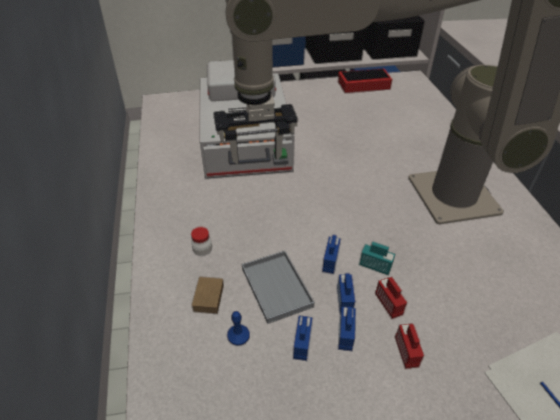

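The scene shows four blue magazines at scene pixels (326,230), (357,258), (377,287) and (346,309). The look-alikes are turquoise (364,222) and red (394,249), (432,284). The tray is at (293,273), and the scanner at top left is partly hidden by the gripper. Next I'll write helpers that fit object silhouettes.

```bash
cat > h.py <<'E'
import numpy as np, cv2
from scipy.optimize import least_squares, minimize
from scipy.spatial.transform import Rotation as R
from plant import *
def cam(n,save=None):
    c=read_camera(n)
    if save: cv2.imwrite(f"pics/{save}.png",c["image"][:,:,::-1])
    return c
def proj(c,P):
    P=np.atleast_2d(P); T=c["T"]; p=(P-T[:3,3])@T[:3,:3]; s=p[:,:2]/p[:,2:]
    s=s*(1+c["k1"]*(s**2).sum(1,keepdims=True))
    return s*[c["fx"],c["fy"]]+[c["cx"],c["cy"]]
def ray(c,uv):
    d=(np.array(uv,float)-[c["cx"],c["cy"]])/[c["fx"],c["fy"]]; s=d.copy()
    for _ in range(20): s=d/(1+c["k1"]*(s@s))
    return c["T"][:3,3],c["T"][:3,:3]@np.array([s[0],s[1],1])
def onz(c,uv,z):
    o,d=ray(c,uv); return o+d*(z-o[2])/d[2]
def tri(obs):
    A=0;b=0
    for c,uv in obs:
        o,d=ray(c,uv); d=d/np.linalg.norm(d); M=np.eye(3)-np.outer(d,d); A=A+M; b=b+M@o
    return np.linalg.solve(A,b)
def box(l,w,z0,z1): return np.array([[sx*l/2,sy*w/2,z] for sx in(-1,1) for sy in(-1,1) for z in(z0,z1)])
MAG=[box(.08,.032,0,.052),box(.044,.012,.05,.08)]
def place(P,x,y,yaw,z=0):
    c,s=np.cos(yaw),np.sin(yaw); return P@np.array([[c,s,0],[-s,c,0],[0,0,1]])+[x,y,z]
def sil(c,parts,x,y,yaw,z=0):
    m=np.zeros(c["image"].shape[:2],np.uint8)
    for P in parts:
        h=cv2.convexHull((proj(c,place(P,x,y,yaw,z))*16).astype(np.float32)).astype(np.int32)
        cv2.fillConvexPoly(m,h,255,cv2.LINE_AA,4)
    return m/255.
HUE={"blue":(105,130),"orange":(5,20),"red":(170,180)}
def mask(c,col):
    h=cv2.cvtColor(c["image"],cv2.COLOR_RGB2HSV); a,b=HUE[col]
    return ((h[...,0]>=a)&(h[...,0]<=b)&(h[...,1]>110)&(h[...,2]>40)).astype(np.uint8)
def fitmag(views,x,y,z=0,parts=MAG,yaws=np.arange(0,np.pi,np.pi/12)):
    "views: list of (cam, mask). fit x,y,yaw; returns (x,y,yaw,cost)"
    def cost(p):
        t=0
        for c,m in views:
            s=sil(c,parts,p[0],p[1],p[2],z); t+=np.abs(s-m).sum()/s.sum()
        return t
    best=min((( cost((x,y,w)),w) for w in yaws))
    r=minimize(cost,(x,y,best[1]),method="Nelder-Mead",options=dict(initial_simplex=[(x,y,best[1]),(x+.01,y,best[1]),(x,y+.01,best[1]),(x,y,best[1]+.15)],xatol=1e-4,fatol=1e-4))
    return (*r.x,r.fun)
def tool(): 
    s=read_state(); return s["tool_pos"],R.from_rotvec(s["orientation"]).as_matrix()
def down(yaw):
    "tool-down pose with finger-closing axis (tool y) along world yaw"
    y=np.array([np.cos(yaw),np.sin(yaw),0]); z=np.array([0,0,-1.]); return np.column_stack([np.cross(y,z),y,z])
def inc(tgt,yaw=None,p=None,Rm=None):
    "increments in units; yaw modulo pi, nearest; joint 6 is up to me"
    if p is None: p,Rm=tool()
    d=Rm.T@(np.array(tgt)-p)/.2
    w=np.zeros(3)
    if yaw is not None:
        w=min((R.from_matrix(Rm.T@down(yaw+k)).as_rotvec() for k in(0,np.pi)),key=np.linalg.norm)/np.pi
    return d.round(4).tolist()+w.round(4).tolist()
E
cat > look.py <<'E'
from h import *
S=cam("scene"); D=cam("side")
out=[]
for c in (S,D):
    m=mask(c,"blue"); n,l,st,ce=cv2.connectedComponentsWithStats(m)
    print([(st[i][4],ce[i].round(0).tolist(), onz(c,ce[i],.03)[:2].round(3).tolist()) for i in range(1,n) if st[i][4]>60])
E
python3 look.py
```

```text
[(np.int32(1101), [156.0, 42.0], [0.277, -1.423]), (np.int32(90), [327.0, 229.0], [0.438, 0.181]), (np.int32(128), [361.0, 259.0], [0.434, 0.31]), (np.int32(162), [379.0, 287.0], [0.46, 0.4]), (np.int32(62), [348.0, 296.0], [0.539, 0.379]), (np.int32(177), [348.0, 309.0], [0.565, 0.405]), (np.int32(144), [288.0, 332.0], [0.71, 0.374])]
[(np.int32(670), [289.0, 53.0], [0.301, -1.001]), (np.int32(337), [330.0, 256.0], [0.445, 0.187]), (np.int32(897), [347.0, 314.0], [0.455, 0.361]), (np.int32(415), [238.0, 331.0], [0.704, 0.358]), (np.int32(468), [302.0, 340.0], [0.571, 0.407])]
```

View pics/wrist0.png

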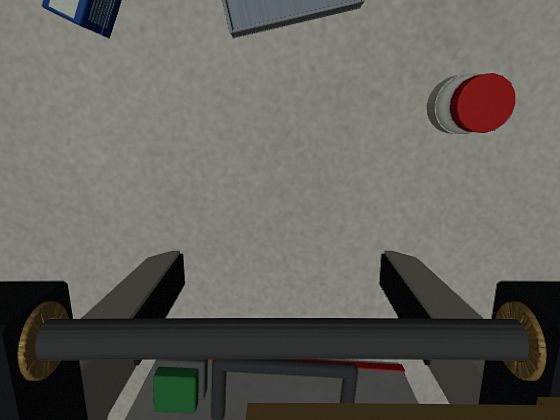

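The wrist view shows the green release at about (176,390) and the handle bow at about (215–355, 365), at the lower edge. I'll back off to see them fully.

Request:
arm_command:
  increments:
    - [0.3,0,-0.1,0,0,0]
    - [0.6,0,-0.2,0,0,0]
    - [0.8,0,-0.3,0,0,0]
    - [0.8,0,-0.3,0,0,0]
    - [0.8,0,-0.3,0,0,0]

```text
t: 0.88
tool_pos: [0.5999, 0.1596, 0.2968]
orientation: [-2.221, -2.222, 0.001]
force: [0.1, -0.8, 0.8]
opening: 0.093
gripper_force: 0.0
```

```bash
python3 - <<'E'
from h import *
c=cam("wrist","wrist1")
cam("scene","scene1");cam("side","side1")
h=cv2.cvtColor(c["image"],cv2.COLOR_RGB2HSV)
m=((abs(h[...,0].astype(int)-65)<15)&(h[...,1]>120)).astype(np.uint8)
n,l,st,ce=cv2.connectedComponentsWithStats(m)
for i in range(1,n):
    if st[i][4]>60: print(st[i],ce[i],onz(c,ce[i],.114))
a=cv2.imread("pics/scene1.png")[130:330,230:480]; cv2.imwrite("pics/s1c.png",cv2.resize(a,None,fx=3,fy=3,interpolation=cv2.INTER_CUBIC))
E
```

```text
(no output)
```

View pics/wrist1.png

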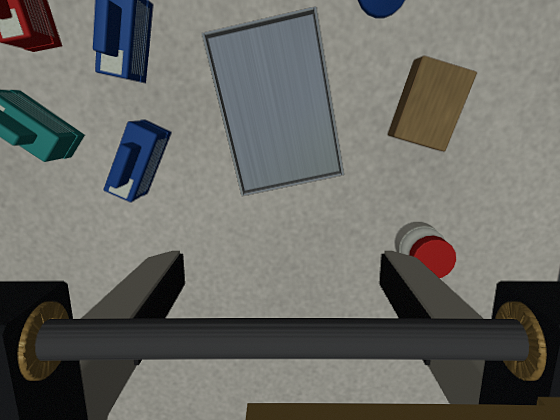

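The wrist view from here shows the tray fully, with rim corners at about (204,36), (316,9), (342,173) and (243,194). It also shows two blue magazines at (122,40) and (137,160). The camera looks ahead along tool +x, so I'll shift back over the scanner to see its front.

Request:
arm_command:
  increments:
    - [-0.3,0,-0.1,0,0,0]
    - [-0.6,0,-0.2,0,0,0]
    - [-0.9,0,-0.2,0,0,0]
    - [-1,0,-0.2,0,0,0]
    - [-1,0,-0.2,0,0,0]

```text
t: 1.65
tool_pos: [0.5996, -0.0418, 0.3367]
orientation: [-2.225, -2.217, 0.001]
force: [-0.1, 0.3, -0.0]
opening: 0.093
gripper_force: 0.0
```

```bash
python3 - <<'E'
from h import *
# side/scene earlier images lost poses of arms only; fixed cams
c=cam("wrist","wrist2")
h=cv2.cvtColor(c["image"],cv2.COLOR_RGB2HSV)
m=((abs(h[...,0].astype(int)-65)<15)&(h[...,1]>120)).astype(np.uint8)
n,l,st,ce=cv2.connectedComponentsWithStats(m)
for i in range(1,n):
    if st[i][4]>60: print(st[i],ce[i],onz(c,ce[i],.114))
# tray from stored wrist1 pose: reconstruct T by shift
c1=dict(c); p,_=tool(); c1["T"]=c["T"].copy(); c1["T"][:3,3]+=np.array([.5999,.1596,.2968])-p
t=np.array([onz(c1,u,.022) for u in [(204,36),(316.5,9),(342.5,173.5),(243.5,194)]])
print(t.round(4), [np.linalg.norm(t[i]-t[i-1]).round(4) for i in range(4)], t.mean(0))
E
```

```text
[ 181  274   36   36 1127] [198.91748004 291.67080745] [ 0.51101869 -0.15754205  0.114     ]
[[0.5217 0.3045 0.022 ]
 [0.6368 0.3289 0.022 ]
 [0.6697 0.1619 0.022 ]
 [0.557  0.1387 0.022 ]] [np.float64(0.1695), np.float64(0.1176), np.float64(0.1702), np.float64(0.1151)] [0.5963148  0.23349335 0.022     ]
```

View pics/wrist2.png

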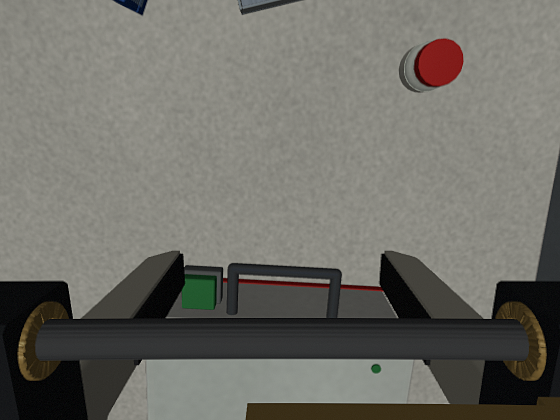

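Handle bar centre line runs (231,269)–(339,274); the green paddle is at (199,291). Next I'll work out the scanner pose and fit the blue magazines.

```bash
python3 - <<'E'
from h import *
c=cam("wrist")
a,b=onz(c,(231,268.5),.112),onz(c,(338,273.5),.112); print(a,b,np.linalg.norm(a-b),(a+b)/2,np.arctan2(*(b-a)[1::-1]))
g=c["image"][255:300,285].astype(int).sum(1); print(g.tolist()); g=c["image"][255:300,250].astype(int).sum(1); print(g.tolist()); g=c["image"][255:300,320].astype(int).sum(1); print(g.tolist())
print(c["image"][290,220:350].astype(int).sum(1).tolist())
S=cam("scene");D=cam("side")
V=[(S,mask(S,"blue")),(D,mask(D,"blue"))]
hS=cv2.cvtColor(S["image"],cv2.COLOR_RGB2HSV); print(hS[232,326],hS[310,346],hS[333,285])
for g in [(.44,.18),(.44,.30),(.46,.40),(.565,.4)]:
    print(np.round(fitmag([(c,cv2.dilate(m,np.ones((2,2)))) for c,m in V],*g),4))
for n,c in (("scene",S),("side",D)):
    cv2.imwrite(f"pics/m_{n}.png",np.vstack([c["image"][:,:,::-1],])); np.save(f"{n}T.npy",c["T"])
def comp(c,col,y0,y1,x0,x1):
    im=c["image"][y0:y1,x0:x1,::-1]; m=np.repeat(mask(c,col)[y0:y1,x0:x1,None]*255,3,2); return cv2.resize(np.hstack([im,m]),None,fx=3,fy=3)
cv2.imwrite("pics/cmp.png",np.vstack([comp(S,"blue",200,335,300,430)]))
E
```

```text
[ 0.54661284 -0.13019296  0.112     ] [ 0.66106477 -0.13619329  0.112     ] 0.11460910963688639 [ 0.6038388  -0.13319313  0.112     ] -0.052378673342097906
[397, 406, 412, 413, 404, 404, 398, 394, 394, 410, 437, 422, 190, 51, 103, 124, 131, 140, 141, 140, 135, 125, 106, 225, 430, 413, 414, 305, 56, 73, 95, 179, 214, 225, 220, 223, 219, 216, 216, 220, 221, 220, 214, 219, 221]
[404, 402, 397, 386, 387, 399, 414, 413, 415, 392, 183, 58, 103, 119, 137, 135, 146, 135, 134, 125, 102, 234, 451, 422, 417, 312, 57, 70, 92, 184, 215, 221, 217, 217, 215, 219, 224, 218, 223, 216, 216, 218, 216, 216, 216]
[409, 407, 409, 416, 428, 427, 419, 412, 407, 415, 422, 423, 421, 402, 199, 57, 98, 118, 132, 137, 141, 139, 130, 124, 109, 244, 453, 426, 423, 281, 56, 72, 91, 184, 215, 227, 222, 223, 224, 223, 218, 216, 216, 217, 215]
[139, 51, 137, 227, 221, 227, 212, 100, 120, 133, 137, 135, 136, 133, 123, 109, 86, 31, 232, 223, 219, 216, 216, 215, 216, 216, 218, 215, 220, 220, 219, 219, 218, 218, 215, 211, 220, 220, 218, 216, 215, 218, 217, 216, 214, 216, 220, 218, 218, 219, 220, 217, 220, 219, 218, 218, 220, 222, 218, 221, 220, 215, 220, 219, 223, 223, 221, 221, 215, 220, 219, 216, 222, 223, 224, 221, 224, 222, 224, 226, 220, 215, 221, 217, 220, 218, 219, 220, 218, 223, 221, 218, 221, 219, 223, 219, 222, 217, 220, 223, 227, 222, 225, 224, 222, 225, 225, 236, 178, 102, 107, 120, 130, 140, 140, 130, 134, 129, 111, 97, 206, 216, 213, 204, 206, 207, 208, 206, 205, 202]
[112 131  97] [111 137  99] [111 121  97]
[0.4492 0.1957 2.5588 8.9462]
[0.4593 0.4149 2.3028 7.2105]
[0.4603 0.411  2.3068 7.2104]
[0.5752 0.4071 2.5187 7.1529]
```

View pics/cmp.png

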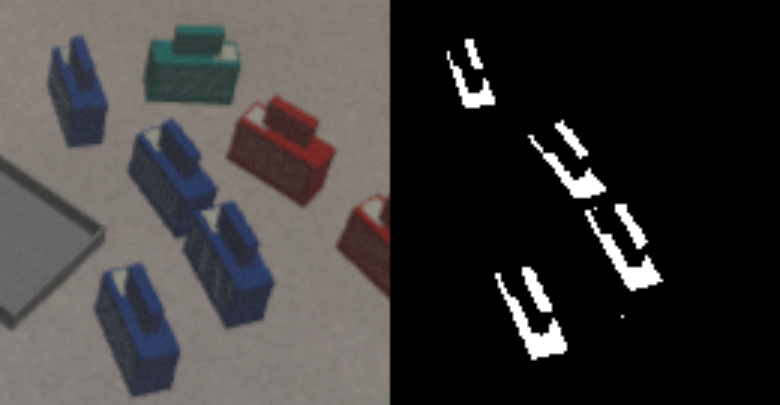

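The mask threshold is too strict, leaving holes at the labels. The handle centre pixel is about (284.5,272.5). I'll loosen the mask and refit.

```bash
sed -i 's/h\[...,1\]>110)&(h\[...,2\]>40)).astype(np.uint8)/h[...,1]>75)\&(h[...,2]>30)).astype(np.uint8)/' h.py
cat >> h.py <<'E'
def cmask(c,col): return cv2.morphologyEx(mask(c,col),cv2.MORPH_CLOSE,np.ones((5,5)))
def fitall(col,gs,z=0,names=("scene","side"),V=None):
    "joint fit of several magazines: alternate, subtracting the others"
    V=V or [cam(n) for n in names]; M=[cmask(c,col) for c in V]; P=[(*g[:2],None) for g in gs]
    for it in range(4):
        for i,p in enumerate(P):
            vs=[]
            for c,m in zip(V,M):
                m=m.astype(float)
                for j,q in enumerate(P):
                    if j!=i and q[2] is not None: m=m*(1-sil(c,MAG,*q[:3],z))
                roi=cv2.dilate((sil(c,[box(.1,.1,0,.08)],*p[:2],0,z)>0).astype(np.uint8),np.ones((5,5)))
                vs.append((c,m*roi))
            P[i]=fitmag(vs,p[0],p[1],z,yaws=np.arange(0,np.pi,np.pi/12) if p[2] is None else [p[2]])
    return np.array(P)
E
python3 - <<'E'
from h import *
c=cam("wrist")
a,b=onz(c,(250,270.7),.112),onz(c,(320,274.5),.112); print("handle",onz(c,(284.5,272.5),.112),np.arctan2(*(b-a)[1::-1]))
V=[cam("scene"),cam("side")]
P=fitall("blue",[(.44,.18),(.44,.30),(.46,.40),(.565,.4)],V=V); print(P.round(4))
o=[]
for c,(y0,y1,x0,x1) in zip(V,[(190,335,300,430),(220,365,260,390)]):
    im=c["image"][:,:,::-1].copy()
    for p in P:
        s=(sil(c,MAG,*p[:3])>.5).astype(np.uint8); cv2.drawContours(im,cv2.findContours(s,0,2)[0],-1,(0,255,255),1)
    o.append(im[y0:y1,x0:x1])
cv2.imwrite("pics/ov.png",cv2.resize(np.hstack(o),None,fx=3,fy=3))
E
```

```text
handle [ 0.60443052 -0.13340599  0.112     ] -0.05745470301224987
[[0.441  0.1779 1.1821 0.7099]
 [0.4405 0.305  1.2504 0.9122]
 [0.4637 0.3943 1.124  0.8321]
 [0.5665 0.3967 1.2419 0.6872]]
```

View pics/ov.png

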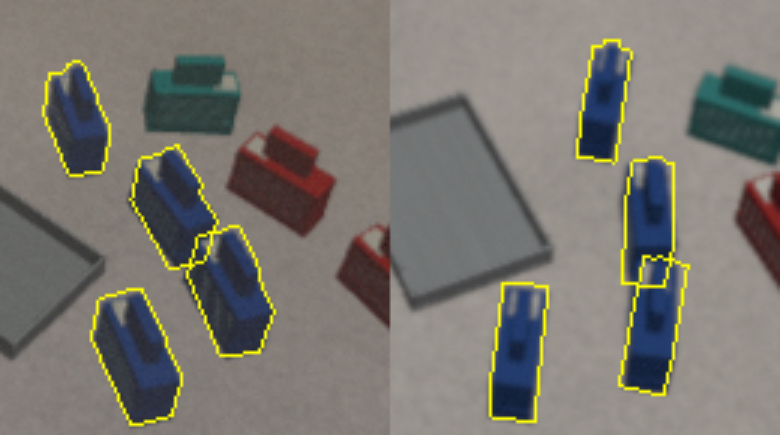

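The overlay fits well. The handle is at (0.604,-0.133), and the release lies 29 mm behind and 92 mm to the side, which is consistent with the given sizes. Next I go to hover over the handle.

Request:
arm_command:
  increments:
    - [-0.1,0,0,0,0,0.06]
    - [-0.3,0.01,0.05,0,0,0.12]
    - [-0.45,0.02,0.1,0,0,0.18]
    - [-0.458,0.024,0.2,0,0,0.24]
    - [-0.458,0.024,0.3,0,0,0.29]
  fingers: 0.14
  force: 30

```text
t: 2.62
tool_pos: [0.6051, -0.1315, 0.2769]
orientation: [2.975, 1.009, 0.001]
force: [1.0, 0.9, -0.4]
opening: 0.0476
gripper_force: 0.0
```

```bash
python3 -c "
from h import *
print(read_state()['q'],inc((.6044,-.1334,.2),-1.628),inc((.6044,-.1334,.113),-1.628))"
```

```text
[-2.96788178e-01  1.68910773e-01  1.37441922e+00  9.40103892e-05
  1.59791219e+00  6.19885704e-01] [-0.0086, 0.0056, 0.3846, 0.0, -0.0001, 0.2264] [-0.0087, 0.0055, 0.8196, 0.0, -0.0001, 0.2264]
```

Request:
arm_command:
  increments:
    - [-0.0086,0.0056,0.1,0,0,0.06]
    - [-0.0086,0.0056,0.2,0,0,0.12]
    - [-0.0086,0.0056,0.3,0,0,0.18]
    - [-0.0086,0.0056,0.38,0,0,0.2264]
    - [-0.0086,0.0056,0.38,0,0,0.2264]

```text
t: 3.25
tool_pos: [0.6033, -0.1325, 0.1997]
orientation: [-3.14, 0.078, 0.005]
force: [-0.3, 0.7, 0.9]
opening: 0.04
gripper_force: 0.0
```

Request:
arm_command:
  increments:
    - [0,0,0.12,0,0,0]
    - [0,0,0.25,0,0,0]
    - [0,0,0.37,0,0,0]
    - [0,0,0.43,0,0,0]
    - [0,0,0.43,0,0,0]

```text
t: 3.88
tool_pos: [0.6039, -0.1332, 0.1152]
orientation: [-3.14, 0.078, 0.001]
force: [-0.1, 0.2, 0.1]
opening: 0.0401
gripper_force: 0.0
```

Request:
arm_command:
  increments:
    - [0,0,0,0,0,0]
    - [0,0,0,0,0,0]
    - [0,0,0,0,0,0]
    - [0,0,0,0,0,0]
    - [0,0,0,0,0,0]
  fingers: 1
  force: 40

```text
t: 4.5
tool_pos: [0.6045, -0.1337, 0.1161]
orientation: [3.14, -0.081, 0.002]
force: [-0.5, -0.9, 3.1]
opening: 0.0112
gripper_force: 40.0
```

```bash
python3 -c "
from h import *
p,M=tool();print(p,M[:,1],read_state()['force'],inc(p-0.2*np.array([-.0575,-.998,0])))"
```

```text
[ 0.60450168 -0.13371988  0.11611929] [-5.15379422e-02 -9.98670985e-01  3.24128759e-04] [-0.47763251 -0.93017439  3.07533772] [0.006, -0.9996, -0.0003, 0.0, 0.0, 0.0]
```

Request:
arm_command:
  increments:
    - [0,-0.1,0,0,0,0]
    - [0,-0.25,0,0,0,0]
    - [0,-0.4,0,0,0,0]
    - [0,-0.55,0,0,0,0]
    - [0,-0.7,0,0,0,0]

```text
t: 5.12
tool_pos: [0.6133, 0.0062, 0.1162]
orientation: [3.139, -0.082, 0.007]
force: [11.8, -5.7, -4.2]
opening: 0.0109
gripper_force: 40.0
```

Request:
arm_command:
  increments:
    - [0,-0.05,0,0,0,0]
    - [0,-0.1,0,0,0,0]
    - [0,-0.15,0,0,0,0]
    - [0,-0.19,0,0,0,0]
    - [0,-0.21,0,0,0,0]

```text
t: 5.75
tool_pos: [0.616, 0.0485, 0.1162]
orientation: [-3.14, 0.081, -0.009]
force: [11.0, -3.2, -3.8]
opening: 0.0105
gripper_force: 40.0
```

```bash
python3 -c "
from h import *
p,M=tool();s=read_state();print(p,M[:,1],s['force'],s['opening'],np.linalg.norm(p[:2]-[.6045,-.1337]),np.arctan2(p[0]-.6045,p[1]+.1337))"
```

```text
[0.61596017 0.04846076 0.1161882 ] [-5.17335858e-02 -9.98660859e-01 -3.52297798e-04] [10.97182914 -3.19501152 -3.75782031] 0.010548354789333565 0.1825208933016358 0.06282957089184064
```

Request:
arm_command:
  increments:
    - [0.005,-0.01,0,0,0,0]
    - [0.01,-0.015,0,0,0,0]
    - [0.01,-0.02,0,0,0,0]
    - [0.01,-0.025,0,0,0,0]
    - [0.01,-0.03,0,0,0,0]

```text
t: 6.38
tool_pos: [0.6163, 0.0518, 0.1161]
orientation: [3.137, -0.082, 0.002]
force: [0.3, -13.5, 5.4]
opening: 0.0107
gripper_force: 40.0
```

Request:
arm_command:
  increments:
    - [0,0.02,0,0,0,0]
    - [0,0.04,0,0,0,0]
    - [0,0.05,0,0,0,0]
    - [0,0.05,0,0,0,0]
    - [0,0.05,0,0,0,0]

```text
t: 7.0
tool_pos: [0.616, 0.0466, 0.1161]
orientation: [-3.137, 0.079, -0.003]
force: [3.1, 9.3, 4.8]
opening: 0.0109
gripper_force: 40.0
```

```bash
python3 -c "
from h import *
p,M=tool();s=read_state();print(p,M[:,1],s['force'],s['opening'],np.linalg.norm(p[:2]-[.6045,-.1337]),np.arctan2(p[0]-.6045,p[1]+.1337))"
```

```text
[0.6159547  0.04661271 0.11611608] [-0.050539   -0.99871516 -0.00371877] [3.0600493  9.3361857  4.77393262] 0.010896749706637116 0.18067618275385985 0.06344161732438883
```

The back-push is resisted by 9 N with no further travel, so the chassis is locked. I release the handle, rise and look into the bays.

Request:
arm_command:
  increments:
    - [0,0,0,0,0,0]
    - [0,0,0,0,0,0]
    - [0,0,-0.1,0,0,0]
    - [0,0,-0.35,0,0,0]
    - [0,0,-0.6,0,0,0]
  fingers: 0.14

```text
t: 7.62
tool_pos: [0.6148, 0.0439, 0.2376]
orientation: [3.14, -0.081, -0.001]
force: [0.3, -0.4, 0.7]
opening: 0.0397
gripper_force: 0.0
```

Request:
arm_command:
  increments:
    - [0,0.05,-0.2,0,0,-0.059]
    - [0,0.1,-0.4,0,0,-0.118]
    - [0,0.2,-0.5,0,0,-0.177]
    - [0,0.23,-0.5,0,0,-0.236]
    - [0,0.23,-0.5,0,0,-0.295]

```text
t: 8.25
tool_pos: [0.6129, -0.0027, 0.3375]
orientation: [2.841, 1.338, 0.002]
force: [-0.5, -0.1, -0.5]
opening: 0.0399
gripper_force: 0.0
```

```bash
python3 -c "
from h import *
print(inc((.61,.0,.345),-.063))"
```

```text
[0.0013, -0.0196, -0.0378, 0.0006, -0.0001, -0.1998]
```

Request:
arm_command:
  increments:
    - [0,-0.02,-0.04,0,0,-0.055]
    - [0,-0.02,-0.04,0,0,-0.11]
    - [0,-0.02,-0.04,0,0,-0.16]
    - [0,-0.02,-0.04,0,0,-0.2]
    - [0,-0.02,-0.04,0,0,-0.2]

```text
t: 8.88
tool_pos: [0.6097, 0.0006, 0.3447]
orientation: [2.296, 2.144, 0.001]
force: [0.0, 0.1, 0.4]
opening: 0.0397
gripper_force: 0.0
```

```bash
python3 -c "
from h import *
c=cam('wrist','wrist3'); print(tool()[0]); np.save('w3T.npy',c['T'])
m=cmask(c,'orange'); n,l,st,ce=cv2.connectedComponentsWithStats(m)
print([(st[i].tolist(),ce[i].round(1)) for i in range(1,n) if st[i][4]>50])"
```

```text
[6.09751944e-01 5.95172707e-04 3.44457322e-01]
[([208, 215, 32, 42, 891], array([223.1, 234.2])), ([248, 215, 30, 71, 1756], array([262.9, 252.2])), ([325, 215, 33, 42, 903], array([342. , 234.5])), ([165, 301, 24, 78, 1019], array([173.9, 340. ])), ([375, 301, 24, 78, 1017], array([389.1, 339.9])), ([87, 395, 473, 25, 9046], array([345.6, 409.5]))]
```

View pics/wrist3.png

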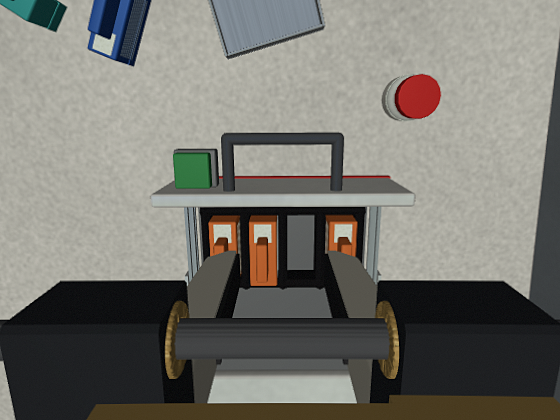

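Three orange magazines are in bays 0, 1 and 3, with columns 223, 263 and 342. Bay 2 is empty, around column 301. The handle bar is level in the picture, so yaw -0.063 is right. I open the fingers and fit the magazines.

Request:
arm_command:
  increments:
    - [0,0,0,0,0,0]
    - [0,0,0,0,0,0]
    - [0,0,0,0,0,0]
    - [0,0,0,0,0,0]
    - [0,0,0,0,0,0]
  fingers: -1

```text
t: 9.55
tool_pos: [0.6098, 0.0008, 0.3434]
orientation: [-2.295, -2.145, 0.0]
force: [0.4, -0.9, 0.3]
opening: 0.0855
gripper_force: 0.0
```

```bash
cat >> h.py <<'E'
MAGB=[box(.08,.032,.0355,.052),box(.044,.012,.05,.08)]
E
python3 -c "
from h import *
c=cam('wrist','wrist4')
m=cv2.morphologyEx(mask(c,'orange'),cv2.MORPH_CLOSE,np.ones((9,9))); m[300:]=0
n,l,st,ce=cv2.connectedComponentsWithStats(m)
for i in range(1,n):
  if st[i][4]<300: continue
  g=onz(c,ce[i],.09); mm=(l==i).astype(float)
  f=fitmag([(c,mm)],g[0],g[1],.03,MAGB,yaws=[np.pi/2-.063]); print(st[i].tolist(),np.round(f,4))
print('handle',onz(c,(282.7,138.5),.112), 'tri grip .616,.048')
g=cv2.cvtColor(c['image'],cv2.COLOR_RGB2GRAY).astype(int)
print(g[170,215:350].tolist()); print(g[128:150,283].tolist()); print(g[240,280:330].tolist()); print(g[205:300,301].tolist())
h=cv2.cvtColor(c['image'],cv2.COLOR_RGB2HSV)
q=((abs(h[...,0].astype(int)-65)<15)&(h[...,1]>120)).astype(np.uint8); print(cv2.boundingRect(q))
"
```

```text
[208, 215, 33, 72, 1839] [ 0.5379 -0.0823  1.503   0.1843]
[249, 215, 29, 72, 1766] [ 0.5837 -0.0846  1.4981  0.1801]
[324, 215, 34, 72, 1918] [ 0.6752 -0.0903  1.5052  0.1626]
handle [0.61543638 0.04641196 0.112     ] tri grip .616,.048
[71, 27, 15, 93, 169, 165, 174, 76, 43, 52, 54, 51, 55, 55, 51, 47, 45, 35, 11, 126, 162, 157, 154, 156, 160, 164, 166, 163, 159, 155, 155, 152, 153, 155, 158, 160, 162, 164, 168, 167, 168, 165, 167, 166, 161, 158, 155, 158, 159, 158, 158, 158, 156, 155, 153, 150, 150, 152, 153, 156, 157, 159, 160, 161, 160, 158, 153, 153, 154, 159, 160, 159, 159, 160, 158, 156, 155, 155, 155, 154, 153, 152, 151, 150, 153, 155, 155, 150, 148, 148, 152, 154, 154, 155, 154, 153, 152, 152, 154, 159, 162, 162, 160, 160, 161, 162, 165, 166, 168, 167, 165, 162, 162, 164, 165, 174, 73, 30, 47, 52, 54, 57, 57, 52, 52, 49, 42, 19, 159, 166, 160, 160, 162, 163, 160]
[158, 158, 160, 163, 139, 46, 41, 51, 54, 55, 55, 53, 56, 52, 45, 36, 55, 124, 164, 156, 154, 154]
[8, 11, 16, 12, 14, 9, 1, 69, 90, 89, 86, 87, 88, 88, 87, 88, 87, 88, 87, 88, 86, 87, 87, 87, 87, 86, 87, 87, 86, 87, 88, 87, 89, 96, 32, 0, 7, 13, 13, 19, 10, 12, 9, 14, 2, 41, 84, 92, 44, 83]
[172, 145, 76, 1, 12, 18, 10, 17, 11, 3, 48, 97, 89, 88, 89, 88, 89, 88, 88, 89, 88, 90, 87, 86, 87, 87, 87, 88, 88, 88, 86, 86, 87, 87, 87, 87, 87, 87, 87, 86, 86, 86, 86, 86, 87, 85, 86, 86, 86, 86, 86, 86, 86, 85, 85, 86, 86, 86, 85, 84, 85, 84, 86, 86, 86, 63, 0, 5, 4, 7, 8, 9, 7, 9, 5, 10, 18, 13, 12, 14, 15, 11, 18, 59, 90, 85, 84, 84, 85, 84, 86, 84, 83, 84, 83]
(23, 153, 508, 267)
```

View pics/wrist4.png

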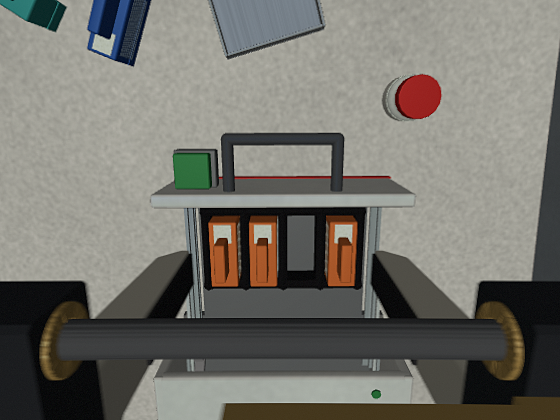

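All three fits agree: spacings are 45.9 and 91.5 mm, and the bay centre matches what the handle gives. The chassis yaw is -0.061. Next is a small planner for batches of moves.

```bash
cat >> h.py <<'E'
YB=-.061
def bay(i): return np.array([.6068,-.0860])+(i-1.5)*.046*np.array([np.cos(YB),np.sin(YB)])
TY=.208
def slot(k): return np.array([.5963,.2335])+k*.052*np.array([-np.sin(TY),np.cos(TY)])
YT=TY-np.pi/2
def plan(*wps):
    "each waypoint (x,y,z,yaw): print end increments of one call each"
    p,M=tool()
    for *t,yaw in wps:
        v=np.array(inc(t,yaw,p,M)).round(3); print(v.tolist())
        p=p+M@v[:3]*.2; M=M@R.from_rotvec(v[3:]*np.pi).as_matrix()
def take(b,k):
    B=bay(b);S=slot(k);m=(B+S)/2
    plan((*B,.2,YB),(*B,.104,YB),(*B,.25,YB),(*m,.25,(YB+YT)/2),(*S,.25,YT))
E
python3 -c "
from h import *
print(bay(3),slot(-1),read_state()['q'][5]);take(3,-1)"
```

```text
[ 0.67567167 -0.09020639] [0.60703818 0.18262081] -0.015417262712791069
[-0.432, 0.359, 0.717, -0.0, -0.0, -0.002]
[0.0, 0.0, 0.48, -0.0, -0.0, -0.0]
[0.0, 0.0, -0.73, -0.0, -0.0, -0.0]
[0.67, -0.213, -0.0, -0.0, 0.0, 0.207]
[0.405, -0.576, 0.0, -0.0, 0.0, 0.207]
```

Request:
arm_command:
  increments:
    - [-0.11,0.09,0.18,0,0,0]
    - [-0.22,0.18,0.36,0,0,0]
    - [-0.33,0.27,0.54,0,0,-0.002]
    - [-0.432,0.359,0.717,0,0,-0.002]
    - [-0.432,0.359,0.717,0,0,-0.002]
  fingers: 0.355

```text
t: 10.22
tool_pos: [0.6738, -0.0913, 0.1951]
orientation: [-2.286, -2.146, 0.007]
force: [0.3, 0.8, 0.8]
opening: 0.0476
gripper_force: 0.0
```

Request:
arm_command:
  increments:
    - [0,0,0,0,0,0]
    - [0,0,0.16,0,0,0]
    - [0,0,0.32,0,0,0]
    - [0,0,0.48,0,0,0]
    - [0,0,0.48,0,0,0]

```text
t: 10.85
tool_pos: [0.6747, -0.0891, 0.1036]
orientation: [-2.286, -2.153, 0.002]
force: [-0.7, -0.2, 0.7]
opening: 0.03
gripper_force: 0.0
```

Request:
arm_command:
  increments:
    - [0,0,0,0,0,0]
    - [0,0,0,0,0,0]
    - [0,0,0,0,0,0]
    - [0,0,0,0,0,0]
    - [0,0,0,0,0,0]
  fingers: 1
  force: 40

```text
t: 11.48
tool_pos: [0.676, -0.0903, 0.1063]
orientation: [2.288, 2.152, 0.001]
force: [-4.8, 1.3, 7.7]
opening: 0.012
gripper_force: 39.8
```

Request:
arm_command:
  increments:
    - [0,0,-0.1,0,0,0]
    - [0,0,-0.3,0,0,0]
    - [0,0,-0.5,0,0,0]
    - [0,0,-0.73,0,0,0]
    - [0,0,-0.73,0,0,0]

```text
t: 12.1
tool_pos: [0.6786, -0.0909, 0.258]
orientation: [2.281, 2.146, 0.01]
force: [0.3, -0.4, -2.9]
opening: 0.0118
gripper_force: 39.9
```

Request:
arm_command:
  increments:
    - [0.15,-0.05,0,0,0,0.052]
    - [0.33,-0.1,0,0,0,0.104]
    - [0.5,-0.16,0,0,0,0.156]
    - [0.67,-0.213,0,0,0,0.207]
    - [0.67,-0.213,0,0,0,0.207]

```text
t: 12.72
tool_pos: [0.6405, 0.0486, 0.2497]
orientation: [-2.854, -1.311, 0.001]
force: [0.7, -0.3, -1.7]
opening: 0.0118
gripper_force: 39.9
```

Request:
arm_command:
  increments:
    - [0.1,-0.15,0,0,0,0.052]
    - [0.2,-0.3,0,0,0,0.104]
    - [0.3,-0.45,0,0,0,0.156]
    - [0.405,-0.576,0,0,0,0.207]
    - [0.405,-0.576,0,0,0,0.207]

```text
t: 13.35
tool_pos: [0.6065, 0.184, 0.2497]
orientation: [-3.124, -0.332, 0.001]
force: [-0.2, -0.2, -1.1]
opening: 0.0118
gripper_force: 39.9
```

```bash
python3 -c "
from h import *
S=slot(-1);plan((*S,.079,YT),(*S,.25,YT));c=cam('side','sideA');cam('wrist','wristA')"
```

```text
[0.001, 0.007, 0.853, -0.0, 0.0, 0.001]
[0.0, 0.0, -0.855, -0.0, 0.0, 0.0]
```

View pics/sideA.png

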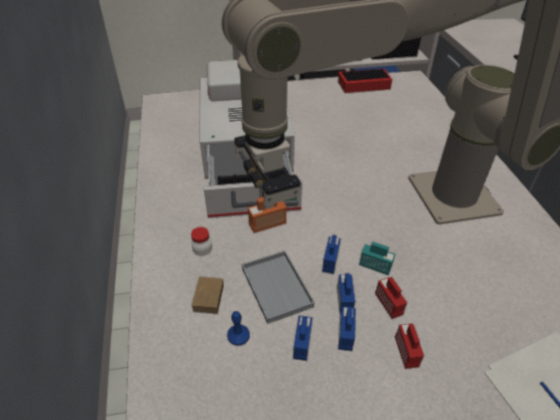

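The orange magazine is held and the tray is free. As a check, I project the estimated tray rim into the side view, which should give about (242,263), (283,253), (312,297) and (271,318).

```bash
python3 -c "
from h import *
for n in('side','scene'):
  c=cam(n); print(proj(c,place(np.array([[x,y,.022] for x,y in((.06,-.0875),(-.06,-.0875),(-.06,.0875),(.06,.0875))]),.5963,.2335,TY)).round(1).tolist())"
```

```text
[[239.9, 262.9], [283.7, 249.1], [313.3, 300.9], [265.6, 317.9]]
[[250.0, 263.4], [282.0, 238.8], [333.9, 274.5], [302.5, 304.0]]
```

Request:
arm_command:
  increments:
    - [0.001,0.007,0.2,0,0,0.001]
    - [0.001,0.007,0.4,0,0,0.001]
    - [0.001,0.007,0.6,0,0,0.001]
    - [0.001,0.007,0.7,0,0,0.001]
    - [0.001,0.007,0.7,0,0,0.001]

```text
t: 14.18
tool_pos: [0.6065, 0.1803, 0.1085]
orientation: [3.124, 0.323, -0.005]
force: [-0.0, -0.2, -1.0]
opening: 0.0115
gripper_force: 39.9
```

Request:
arm_command:
  increments:
    - [0,0.01,0.05,0,0,0]
    - [0,0.01,0.09,0,0,0]
    - [0,0.01,0.12,0,0,0]
    - [0,0.01,0.148,0,0,0]
    - [0,0.01,0.148,0,0,0]

```text
t: 14.8
tool_pos: [0.6074, 0.1793, 0.0798]
orientation: [3.125, 0.323, -0.002]
force: [-0.4, -0.1, -1.3]
opening: 0.0113
gripper_force: 39.9
```

Request:
arm_command:
  increments:
    - [0,0,0,0,0,0]
    - [0,0,0,0,0,0]
    - [0,0,0,0,0,0]
    - [0,0,0,0,0,0]
    - [0,0,0,0,0,0]
  fingers: 0.355

```text
t: 15.42
tool_pos: [0.6079, 0.1794, 0.0805]
orientation: [3.125, 0.323, 0.0]
force: [0.4, 0.3, 0.4]
opening: 0.0302
gripper_force: 0.0
```

Request:
arm_command:
  increments:
    - [0,0,-0.1,0,0,0]
    - [0,0,-0.3,0,0,0]
    - [0,0,-0.5,0,0,0]
    - [0,0,-0.7,0,0,0]
    - [0,0,-0.7,0,0,0]

```text
t: 16.05
tool_pos: [0.6105, 0.18, 0.2274]
orientation: [-3.124, -0.323, -0.015]
force: [0.0, 0.8, -0.5]
opening: 0.0299
gripper_force: 0.0
```

```bash
python3 -c "
from h import *
B=bay(1);m=(B+slot(-1))/2
plan((*m,.22,(YB+YT)/2),(*B,.2,YB),(*B,.104,YB))
c=cam('wrist','wristB')"
```

```text
[-0.208, 0.626, 0.035, 0.001, -0.003, -0.208]
[-0.544, 0.392, 0.1, 0.0, -0.0, -0.207]
[0.0, -0.0, 0.48, 0.0, 0.0, 0.0]
```

Request:
arm_command:
  increments:
    - [-0.05,0.15,0,0,0,-0.052]
    - [-0.1,0.3,0.03,0,0,-0.104]
    - [-0.15,0.45,0.03,0,0,-0.156]
    - [-0.208,0.626,0.035,0,0,-0.208]
    - [-0.208,0.626,0.035,0,0,-0.208]

```text
t: 16.73
tool_pos: [0.5918, 0.0461, 0.2123]
orientation: [-2.857, -1.307, 0.004]
force: [0.6, 1.0, 0.3]
opening: 0.0298
gripper_force: 0.0
```

Request:
arm_command:
  increments:
    - [-0.14,0.1,0.02,0,0,-0.052]
    - [-0.28,0.2,0.04,0,0,-0.104]
    - [-0.42,0.3,0.07,0,0,-0.156]
    - [-0.544,0.392,0.1,0,0,-0.207]
    - [-0.544,0.392,0.1,0,0,-0.207]

```text
t: 17.35
tool_pos: [0.5803, -0.0861, 0.1921]
orientation: [-2.29, -2.148, 0.002]
force: [-0.2, 0.3, -0.4]
opening: 0.0298
gripper_force: 0.0
```

```bash
python3 -c "
from h import *
B=bay(1);m=(B+slot(0))/2
plan((*B,.104,YB),(*B,.25,YB),(*m,.25,(YB+YT)/2),(*slot(0),.25,YT))
c=cam('scene','sceneB')"
```

```text
[0.009, 0.018, 0.44, -0.001, -0.0, -0.001]
[-0.0, 0.001, -0.73, 0.0, -0.0, -0.0]
[0.796, -0.018, 0.001, 0.0, -0.0, 0.207]
[0.622, -0.495, 0.0, 0.0, -0.0, 0.207]
```

Request:
arm_command:
  increments:
    - [0.009,0.018,0,0,0,0]
    - [0.009,0.018,0.15,0,0,0]
    - [0.009,0.018,0.3,0,0,0]
    - [0.009,0.018,0.43,0,0,0]
    - [0.009,0.018,0.43,0,0,0]

```text
t: 18.02
tool_pos: [0.5833, -0.0819, 0.105]
orientation: [-2.285, -2.15, 0.004]
force: [-0.6, 0.0, 0.3]
opening: 0.0299
gripper_force: 0.0
```

Request:
arm_command:
  increments:
    - [0,0,0,0,0,0]
    - [0,0,0,0,0,0]
    - [0,0,0,0,0,0]
    - [0,0,0,0,0,0]
    - [0,0,0,0,0,0]
  fingers: 1

```text
t: 18.65
tool_pos: [0.5847, -0.0836, 0.109]
orientation: [-2.288, -2.152, -0.0]
force: [-5.6, 1.4, 6.3]
opening: 0.0117
gripper_force: 39.7
```

Request:
arm_command:
  increments:
    - [0,0,-0.1,0,0,0]
    - [0,0,-0.3,0,0,0]
    - [0,0,-0.5,0,0,0]
    - [0,0,-0.72,0,0,0]
    - [0,0,-0.72,0,0,0]

```text
t: 19.27
tool_pos: [0.5876, -0.0844, 0.2584]
orientation: [2.282, 2.146, 0.009]
force: [1.1, -0.1, -2.2]
opening: 0.0118
gripper_force: 39.9
```

Request:
arm_command:
  increments:
    - [0.2,0,0,0,0,0.052]
    - [0.4,0,0,0,0,0.104]
    - [0.6,-0.01,0,0,0,0.156]
    - [0.796,-0.018,0,0,0,0.207]
    - [0.796,-0.018,0,0,0,0.207]

```text
t: 19.9
tool_pos: [0.5904, 0.078, 0.2508]
orientation: [-2.854, -1.311, 0.001]
force: [0.4, -0.5, -1.1]
opening: 0.012
gripper_force: 39.9
```

Request:
arm_command:
  increments:
    - [0.16,-0.12,0,0,0,0.052]
    - [0.32,-0.25,0,0,0,0.104]
    - [0.48,-0.37,0,0,0,0.156]
    - [0.622,-0.495,0,0,0,0.207]
    - [0.622,-0.495,0,0,0,0.207]

```text
t: 20.52
tool_pos: [0.5967, 0.2358, 0.2506]
orientation: [-3.124, -0.332, 0.002]
force: [0.8, -1.3, -2.9]
opening: 0.0118
gripper_force: 39.9
```

```bash
python3 -c "
from h import *
S=slot(0);plan((*S,.12,YT),(*S,.077,YT),(*S,.25,YT))"
```

```text
[-0.004, 0.011, 0.653, -0.0, 0.0, 0.001]
[0.001, -0.0, 0.215, -0.0, 0.0, 0.0]
[-0.001, -0.0, -0.865, -0.0, 0.0, 0.0]
```

Request:
arm_command:
  increments:
    - [0,0.01,0.2,0,0,0]
    - [-0.004,0.011,0.4,0,0,0]
    - [-0.004,0.011,0.6,0,0,0]
    - [-0.004,0.011,0.7,0,0,0]
    - [-0.004,0.011,0.7,0,0,0]

```text
t: 21.15
tool_pos: [0.5958, 0.2306, 0.1097]
orientation: [3.123, 0.329, -0.005]
force: [-0.3, -0.6, -1.2]
opening: 0.0115
gripper_force: 39.9
```

Request:
arm_command:
  increments:
    - [0,0,0.05,0,0,0]
    - [0,0,0.09,0,0,0]
    - [0,0,0.12,0,0,0]
    - [0,0,0.155,0,0,0]
    - [0,0,0.155,0,0,0]

```text
t: 21.78
tool_pos: [0.5974, 0.2326, 0.0816]
orientation: [-3.124, -0.329, -0.003]
force: [-1.7, -0.2, 4.2]
opening: 0.0117
gripper_force: 40.0
```

Request:
arm_command:
  increments:
    - [0,0,0,0,0,0]
    - [0,0,0,0,0,0]
    - [0,0,0,0,0,0]
    - [0,0,0,0,0,0]
    - [0,0,0,0,0,0]
  fingers: 0.355

```text
t: 22.4
tool_pos: [0.5968, 0.2319, 0.0803]
orientation: [3.124, 0.328, -0.0]
force: [-0.0, 0.4, -0.2]
opening: 0.0299
gripper_force: 0.0
```

Request:
arm_command:
  increments:
    - [0,0,-0.1,0,0,0]
    - [0,0,-0.3,0,0,0]
    - [0,0,-0.5,0,0,0]
    - [0,0,-0.72,0,0,0]
    - [0,0,-0.72,0,0,0]

```text
t: 23.02
tool_pos: [0.5996, 0.2328, 0.232]
orientation: [-3.122, -0.328, -0.016]
force: [-0.2, -0.5, -0.3]
opening: 0.0296
gripper_force: 0.0
```

```bash
python3 -c "
from h import *
B=bay(0);m=(B+slot(0))/2
plan((*m,.22,(YB+YT)/2),(*B,.2,YB))"
```

```text
[-0.322, 0.734, 0.056, 0.001, -0.003, -0.207]
[-0.693, 0.404, 0.099, 0.0, -0.0, -0.207]
```

Request:
arm_command:
  increments:
    - [-0.08,0.18,0,0,0,-0.052]
    - [-0.16,0.36,0.03,0,0,-0.104]
    - [-0.24,0.54,0.05,0,0,-0.156]
    - [-0.322,0.734,0.05,0,0,-0.207]
    - [-0.322,0.734,0.05,0,0,-0.207]

```text
t: 23.65
tool_pos: [0.5638, 0.0725, 0.2147]
orientation: [2.856, 1.307, -0.001]
force: [0.0, -0.1, 0.1]
opening: 0.0298
gripper_force: 0.0
```

Request:
arm_command:
  increments:
    - [-0.17,0.1,0.02,0,0,-0.052]
    - [-0.34,0.2,0.04,0,0,-0.104]
    - [-0.51,0.3,0.07,0,0,-0.156]
    - [-0.693,0.404,0.07,0,0,-0.207]
    - [-0.693,0.404,0.07,0,0,-0.207]

```text
t: 24.28
tool_pos: [0.5348, -0.0844, 0.2006]
orientation: [2.291, 2.149, -0.0]
force: [0.3, -0.3, 0.5]
opening: 0.0301
gripper_force: 0.0
```

```bash
python3 -c "
from h import *
B=bay(0);m=(B+slot(1))/2
plan((*B,.105,YB),(*B,.25,YB),(*m,.25,(YB+YT)/2),(*slot(1),.25,YT))"
```

```text
[0.014, 0.015, 0.478, -0.0, 0.0, -0.001]
[-0.0, -0.0, -0.725, -0.0, 0.0, 0.0]
[0.921, 0.063, -0.0, 0.0, 0.0, 0.207]
[0.771, -0.507, -0.001, 0.0, 0.0, 0.208]
```

Request:
arm_command:
  increments:
    - [0.014,0.015,0,0,0,0]
    - [0.014,0.015,0.16,0,0,0]
    - [0.014,0.015,0.32,0,0,0]
    - [0.014,0.015,0.475,0,0,0]
    - [0.014,0.015,0.475,0,0,0]

```text
t: 24.9
tool_pos: [0.5372, -0.0781, 0.1034]
orientation: [-2.286, -2.15, 0.003]
force: [-0.1, 0.1, -0.1]
opening: 0.03
gripper_force: 0.0
```

Request:
arm_command:
  increments:
    - [0,0,0,0,0,0]
    - [0,0,0,0,0,0]
    - [0,0,0,0,0,0]
    - [0,0,0,0,0,0]
    - [0,0,0,0,0,0]
  fingers: 1

```text
t: 25.52
tool_pos: [0.5382, -0.0799, 0.1062]
orientation: [-2.288, -2.152, -0.001]
force: [-4.3, 2.1, 6.2]
opening: 0.012
gripper_force: 39.9
```

Request:
arm_command:
  increments:
    - [0,0,-0.1,0,0,0]
    - [0,0,-0.3,0,0,0]
    - [0,0,-0.5,0,0,0]
    - [0,0,-0.72,0,0,0]
    - [0,0,-0.72,0,0,0]

```text
t: 26.15
tool_pos: [0.5406, -0.0809, 0.2541]
orientation: [2.283, 2.147, 0.007]
force: [0.6, 0.1, -2.2]
opening: 0.0117
gripper_force: 39.9
```

Request:
arm_command:
  increments:
    - [0.23,0.01,0,0,0,0.052]
    - [0.46,0.03,0,0,0,0.104]
    - [0.69,0.05,0,0,0,0.156]
    - [0.921,0.063,0,0,0,0.207]
    - [0.921,0.063,0,0,0,0.207]

```text
t: 26.78
tool_pos: [0.5613, 0.1058, 0.2472]
orientation: [-2.853, -1.311, 0.003]
force: [0.1, -0.4, -3.1]
opening: 0.0121
gripper_force: 40.0
```

Request:
arm_command:
  increments:
    - [0.2,-0.12,0,0,0,0.052]
    - [0.4,-0.25,0,0,0,0.104]
    - [0.6,-0.38,0,0,0,0.156]
    - [0.771,-0.507,0,0,0,0.208]
    - [0.771,-0.507,0,0,0,0.208]

```text
t: 27.4
tool_pos: [0.5851, 0.2876, 0.2472]
orientation: [3.124, 0.327, -0.004]
force: [0.1, -0.9, -1.9]
opening: 0.0117
gripper_force: 40.0
```

```bash
python3 -c "
from h import *
S=slot(1);plan((*S,.12,YT),(*S,.08,YT),(*S,.25,YT))"
```

```text
[0.0, 0.016, 0.636, 0.0, 0.001, 0.0]
[-0.0, 0.0, 0.2, 0.0, -0.0, 0.0]
[0.001, 0.0, -0.85, 0.0, -0.0, 0.0]
```

Request:
arm_command:
  increments:
    - [0,0.016,0.2,0,0,0]
    - [0,0.016,0.4,0,0,0]
    - [0,0.016,0.6,0,0,0]
    - [0,0.016,0.68,0,0,0]
    - [0,0.016,0.68,0,0,0]

```text
t: 28.02
tool_pos: [0.5857, 0.2814, 0.112]
orientation: [3.124, 0.324, -0.005]
force: [0.2, 0.8, -1.5]
opening: 0.012
gripper_force: 40.0
```

Request:
arm_command:
  increments:
    - [0,0,0.05,0,0,0]
    - [0,0,0.09,0,0,0]
    - [0,0,0.12,0,0,0]
    - [0,0,0.155,0,0,0]
    - [0,0,0.155,0,0,0]

```text
t: 28.65
tool_pos: [0.5859, 0.2827, 0.0815]
orientation: [3.124, 0.323, -0.002]
force: [0.8, -0.7, -2.3]
opening: 0.0117
gripper_force: 40.0
```

Request:
arm_command:
  increments:
    - [0,0,0,0,0,0]
    - [0,0,0,0,0,0]
    - [0,0,0,0,0,0]
    - [0,0,0,0,0,0]
    - [0,0,0,0,0,0]
  fingers: 0.355

```text
t: 29.28
tool_pos: [0.5865, 0.2828, 0.0825]
orientation: [-3.125, -0.323, -0.0]
force: [0.3, -0.3, -0.1]
opening: 0.0301
gripper_force: 0.0
```

Request:
arm_command:
  increments:
    - [0,0,-0.1,0,0,0]
    - [0,0,-0.3,0,0,0]
    - [0,0,-0.5,0,0,0]
    - [0,0,-0.7,0,0,0]
    - [0,0,-0.9,0,0,0]

```text
t: 29.9
tool_pos: [0.5865, 0.2828, 0.2657]
orientation: [-3.124, -0.323, -0.003]
force: [0.9, 0.2, -0.1]
opening: 0.0298
gripper_force: 0.0
```

```bash
python3 -c "
from h import *
plan((.53,.27,.34,-.87),(.48,.25,.38,-.37))"
```

```text
[-0.289, 0.005, -0.372, 0.0, -0.001, -0.158]
[-0.256, -0.085, -0.2, -0.0, 0.0, -0.159]
```

Request:
arm_command:
  increments:
    - [-0.08,0,-0.1,0,0,-0.04]
    - [-0.16,0,-0.2,0,0,-0.08]
    - [-0.24,0,-0.3,0,0,-0.12]
    - [-0.289,0.005,-0.37,0,0,-0.158]
    - [-0.289,0.005,-0.37,0,0,-0.158]
  fingers: -1

```text
t: 30.52
tool_pos: [0.5304, 0.2702, 0.3399]
orientation: [-2.95, -1.08, -0.008]
force: [-0.0, -0.3, 0.0]
opening: 0.0756
gripper_force: 0.0
```

Request:
arm_command:
  increments:
    - [-0.08,-0.02,-0.1,0,0,-0.053]
    - [-0.16,-0.05,-0.15,0,0,-0.106]
    - [-0.256,-0.085,-0.2,0,0,-0.159]
    - [-0.256,-0.085,-0.2,0,0,-0.159]
    - [-0.256,-0.085,-0.2,0,0,-0.159]

```text
t: 31.15
tool_pos: [0.4805, 0.25, 0.3758]
orientation: [-2.595, -1.77, 0.001]
force: [-0.1, -0.3, 0.0]
opening: 0.0928
gripper_force: 0.0
```

```bash
python3 -c "
from h import *
c=cam('wrist','wristC'); print(tool()[0])
V=[c,cam('scene'),cam('side')]
G=[(.441,.178),(.4405,.305),(.4637,.3943),(.5665,.3967)]
print(fitall('blue',G,V=V).round(4)); P=fitall('blue',G,V=V[:1]); print(P.round(4))
im=c['image'][:,:,::-1].copy()
for p in P: cv2.drawContours(im,cv2.findContours((sil(c,MAG,*p[:3])>.5).astype(np.uint8),0,2)[0],-1,(0,255,255),1)
cv2.imwrite('pics/wristC.png',im)"
```

```text
[0.48041739 0.24991905 0.37551746]
[[0.4421 0.1786 1.1354 0.8894]
 [0.4417 0.3037 1.3217 1.191 ]
 [0.4665 0.3941 1.2047 1.1017]
 [0.5685 0.3989 1.2124 0.9616]]
[[0.4427 0.18   1.1203 0.1006]
 [0.4418 0.3029 1.3529 0.2023]
 [0.4665 0.3934 1.2525 0.2201]
 [0.5692 0.3989 1.1562 0.233 ]]
```

View pics/wristC.png

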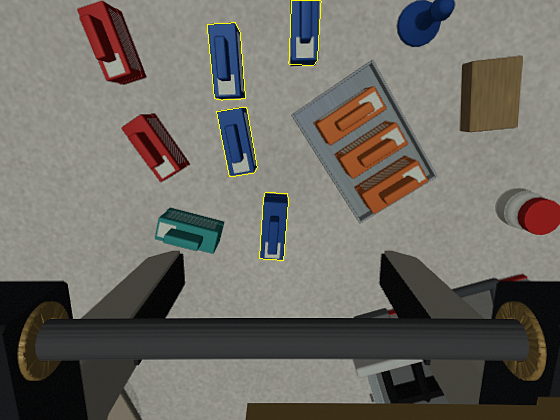

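The picture shows all three oranges upright in the tray, and the blue fits are tight at (273,227), (236,141), (226,60) and (305,30). I'll pick magazine A first, for bay 0.

```bash
cat >> h.py <<'E'
def pick(x,y,yaw):
    a=yaw-np.pi/2; plan((x,y,.15,a),(x,y,.0765,a),(x,y,.25,a))
E
python3 -c "
from h import *
pick(.4427,.18,1.1203)"
```

```text
[-0.393, -0.047, 1.128, -0.0, 0.0, 0.025]
[0.0, 0.0, 0.367, -0.0, 0.0, 0.0]
[-0.0, -0.001, -0.868, -0.0, 0.0, 0.0]
```

Request:
arm_command:
  increments:
    - [-0.1,-0.012,0.25,0,0,0.01]
    - [-0.2,-0.024,0.5,0,0,0.025]
    - [-0.3,-0.036,0.75,0,0,0.025]
    - [-0.393,-0.047,1.0,0,0,0.025]
    - [-0.393,-0.047,1.0,0,0,0.025]
  fingers: 0.2

```text
t: 31.92
tool_pos: [0.4391, 0.1783, 0.1713]
orientation: [-2.658, -1.669, 0.016]
force: [-0.1, 0.6, -0.1]
opening: 0.0475
gripper_force: 0.0
```

```bash
python3 -c "
from h import *
plan((.4427,.18,.0765,1.1203-np.pi/2))"
```

```text
[0.019, 0.016, 0.474, -0.002, 0.002, 0.0]
```

Request:
arm_command:
  increments:
    - [0.003,0.003,0.15,0,0,0]
    - [0.003,0.003,0.3,0,0,0]
    - [0.003,0.003,0.44,0,0,0]
    - [0.003,0.003,0.49,0,0,0]
    - [0.003,0.003,0.49,0,0,0]

```text
t: 32.55
tool_pos: [0.4448, 0.1809, 0.0797]
orientation: [2.659, 1.673, 0.002]
force: [-0.4, -0.4, 0.1]
opening: 0.0371
gripper_force: 0.0
```

Request:
arm_command:
  increments:
    - [0,0,0,0,0,0]
    - [0,0,0,0,0,0]
    - [0,0,0,0,0,0]
    - [0,0,0,0,0,0]
    - [0,0,0,0,0,0]
  fingers: 1

```text
t: 33.17
tool_pos: [0.444, 0.1803, 0.0789]
orientation: [2.659, 1.673, 0.001]
force: [-2.0, 0.0, 4.8]
opening: 0.0119
gripper_force: 40.0
```

```bash
cat >> h.py <<'E'
def put(b,grip,mag):
    "grip: TCP xy,yaw; mag: fitted x,y,yaw -> TCP target over bay so that the magazine centre lands in it"
    p,M=tool(); off=M.T@np.array([mag[0]-p[0],mag[1]-p[1],0]); print("off mm",(off*1e3).round(2))
    D=down(YB); t=np.r_[bay(b),0]-D@np.array([off[0],0,0]); return t[:2]
E
python3 -c "
from h import *
print(tool()[0],read_state()['force']); t=put(0,0,(.4427,.18)); print(t)
m=(t+[.4427,.18])/2; plan((.4427,.18,.25,-.4505),(*m,.25,-.25),(*t,.2,YB))"
```

```text
[0.4440259  0.18034683 0.07894353] [-1.95580279e+00  3.95055783e-03  4.82825056e+00]
off mm [-0.89 -1.05 -0.  ]
[ 0.53798236 -0.08090901]
[-0.004, -0.005, -0.855, 0.0, -0.0, 0.001]
[-0.484, 0.499, -0.0, 0.0, -0.0, -0.064]
[-0.573, 0.391, 0.25, 0.0, -0.0, -0.06]
```

Request:
arm_command:
  increments:
    - [0,0,-0.2,0,0,0]
    - [0,0,-0.4,0,0,0]
    - [0,0,-0.6,0,0,0]
    - [0,0,-0.85,0,0,0]
    - [0,0,-0.85,0,0,0]

```text
t: 33.8
tool_pos: [0.446, 0.1809, 0.2529]
orientation: [2.657, 1.672, 0.012]
force: [0.1, -0.8, -2.4]
opening: 0.0118
gripper_force: 40.0
```

Request:
arm_command:
  increments:
    - [-0.12,0.12,0,0,0,-0.016]
    - [-0.24,0.25,0,0,0,-0.032]
    - [-0.36,0.37,0,0,0,-0.048]
    - [-0.484,0.499,0,0,0,-0.064]
    - [-0.484,0.499,0,0,0,-0.064]

```text
t: 34.42
tool_pos: [0.4915, 0.0478, 0.2464]
orientation: [-2.479, -1.928, 0.004]
force: [-0.3, 0.2, -1.4]
opening: 0.0118
gripper_force: 40.0
```

Request:
arm_command:
  increments:
    - [-0.15,0.1,0,0,0,-0.015]
    - [-0.3,0.2,0.05,0,0,-0.03]
    - [-0.45,0.3,0.1,0,0,-0.045]
    - [-0.573,0.391,0.25,0,0,-0.06]
    - [-0.573,0.391,0.25,0,0,-0.06]

```text
t: 35.05
tool_pos: [0.5376, -0.0808, 0.1939]
orientation: [-2.282, -2.15, 0.006]
force: [-0.5, 1.1, -1.6]
opening: 0.0117
gripper_force: 40.0
```

Request:
arm_command:
  increments:
    - [0,0,0.05,0,0,0]
    - [0,0,0.1,0,0,0]
    - [0,0,0.1,0,0,0]
    - [0,0,0.1,0,0,0]
    - [0,0,0.1,0,0,0]

```text
t: 35.67
tool_pos: [0.5401, -0.0803, 0.1791]
orientation: [2.284, 2.156, 0.001]
force: [-0.5, -0.9, -2.1]
opening: 0.0119
gripper_force: 40.0
```

```bash
python3 -c "
from h import *
print(tool()[0],read_state()['opening']); plan((.53798,-.08091,.15,YB),(.53798,-.08091,.107,YB))"
```

```text
[ 0.54011105 -0.08029437  0.17911204] 0.011945752174289764
[-0.004, -0.011, 0.146, 0.0, 0.0, 0.001]
[0.0, 0.0, 0.214, 0.0, 0.0, 0.0]
```

Request:
arm_command:
  increments:
    - [-0.004,-0.011,0.05,0,0,0.001]
    - [-0.004,-0.011,0.1,0,0,0.001]
    - [-0.004,-0.011,0.14,0,0,0.001]
    - [-0.004,-0.011,0.14,0,0,0.001]
    - [-0.004,-0.011,0.14,0,0,0.001]

```text
t: 36.3
tool_pos: [0.5376, -0.0811, 0.1505]
orientation: [2.288, 2.153, 0.0]
force: [0.3, -0.7, -1.7]
opening: 0.0118
gripper_force: 40.0
```

Request:
arm_command:
  increments:
    - [0,0,0.03,0,0,0]
    - [0,0,0.06,0,0,0]
    - [0,0,0.09,0,0,0]
    - [0,0,0.1,0,0,0]
    - [0,0,0.1,0,0,0]

```text
t: 36.92
tool_pos: [0.5373, -0.081, 0.1302]
orientation: [-2.288, -2.152, 0.0]
force: [0.4, 0.3, -2.1]
opening: 0.0116
gripper_force: 40.0
```

Request:
arm_command:
  increments:
    - [0,0,0.03,0,0,0]
    - [0,0,0.06,0,0,0]
    - [0,0,0.09,0,0,0]
    - [0,0,0.11,0,0,0]
    - [0,0,0.12,0,0,0]

```text
t: 37.55
tool_pos: [0.5379, -0.0811, 0.1089]
orientation: [2.288, 2.153, 0.0]
force: [-13.5, 3.4, 30.1]
opening: 0.0114
gripper_force: 40.2
```

Request:
arm_command:
  increments:
    - [0,0,0,0,0,0]
    - [0,0,0,0,0,0]
    - [0,0,0,0,0,0]
    - [0,0,0,0,0,0]
    - [0,0,0,0,0,0]
  fingers: 0.355

```text
t: 38.17
tool_pos: [0.5375, -0.0811, 0.1063]
orientation: [-2.288, -2.153, 0.0]
force: [0.4, -0.5, 0.9]
opening: 0.03
gripper_force: 0.0
```

Request:
arm_command:
  increments:
    - [0,0,-0.15,0,0,0]
    - [0,0,-0.3,0,0,0]
    - [0,0,-0.5,0,0,0]
    - [0,0,-0.7,0,0,0]
    - [0,0,-0.7,0,0,0]

```text
t: 38.8
tool_pos: [0.5396, -0.0816, 0.2509]
orientation: [2.284, 2.149, 0.006]
force: [0.5, 0.0, -0.5]
opening: 0.0301
gripper_force: 0.0
```

```bash
python3 -c "
from h import *
V=[cam('scene'),cam('side')]
print(fitall('blue',[(.4418,.303),(.4665,.3934),(.5692,.3989)],V=V).round(4))
plan((.5,.06,.3,-.2),(.48,.25,.375,-.37))"
```

```text
[[0.4411 0.3058 1.2517 0.927 ]
 [0.4632 0.3946 1.1122 0.8426]
 [0.566  0.3961 1.2416 0.7116]]
[0.693, -0.231, -0.268, 0.0, 0.0, 0.044]
[0.911, -0.285, -0.375, 0.0, 0.0, 0.054]
```

Bay 0 is seated, and B, C and D have not moved. Next is B to bay 1.

```bash
python3 -c "
from h import *
plan((.49,.11,.24,-.14),(.4418,.3029,.15,-.2179),(.4418,.3029,.079,-.2179))"
```

```text
[0.939, -0.296, 0.032, 0.0, 0.0, 0.025]
[0.922, -0.373, 0.45, 0.0, 0.0, 0.025]
[-0.0, -0.0, 0.355, 0.0, 0.0, -0.0]
```

Request:
arm_command:
  increments:
    - [0.24,-0.075,0.03,0,0,0.01]
    - [0.48,-0.15,0.03,0,0,0.02]
    - [0.72,-0.22,0.03,0,0,0.025]
    - [0.939,-0.296,0.032,0,0,0.025]
    - [0.939,-0.296,0.032,0,0,0.025]
  fingers: 0.2

```text
t: 39.52
tool_pos: [0.4881, 0.1125, 0.2381]
orientation: [-2.365, -2.065, 0.004]
force: [0.1, 0.1, -0.1]
opening: 0.0374
gripper_force: 0.0
```

Request:
arm_command:
  increments:
    - [0.23,-0.095,0.1,0,0,0.01]
    - [0.46,-0.19,0.2,0,0,0.02]
    - [0.7,-0.28,0.3,0,0,0.025]
    - [0.922,-0.373,0.45,0,0,0.025]
    - [0.922,-0.373,0.45,0,0,0.025]

```text
t: 40.15
tool_pos: [0.4385, 0.3033, 0.1454]
orientation: [-2.446, -1.969, 0.012]
force: [0.5, -0.3, -0.6]
opening: 0.0373
gripper_force: 0.0
```

Request:
arm_command:
  increments:
    - [0,0,0,0,0,0]
    - [0,0,0,0,0,0]
    - [0,0,0,0,0,0]
    - [0,0,0,0,0,0]
    - [0,0,0,0,0,0]

```text
t: 40.78
tool_pos: [0.4419, 0.3027, 0.1503]
orientation: [2.45, 1.966, 0.001]
force: [-0.4, -0.2, -0.4]
opening: 0.0373
gripper_force: 0.0
```

```bash
python3 -c "
from h import *
print(fitall('blue',[(.4418,.303),(.4665,.3934),(.5692,.3989)],V=[cam('scene')]).round(4))
plan((.4418,.3029,.078,-.2179))"
```

```text
[[0.4407 0.3226 1.1976 0.5613]
 [0.4546 0.4033 0.6947 0.4476]
 [0.562  0.3981 1.0341 0.4469]]
[0.0, 0.0, 0.361, 0.0, -0.0, -0.0]
```

Request:
arm_command:
  increments:
    - [0,0,0.1,0,0,0]
    - [0,0,0.2,0,0,0]
    - [0,0,0.3,0,0,0]
    - [0,0,0.355,0,0,0]
    - [0,0,0.355,0,0,0]

```text
t: 41.45
tool_pos: [0.441, 0.3027, 0.0782]
orientation: [-2.45, -1.966, 0.003]
force: [0.5, -0.0, 0.5]
opening: 0.0372
gripper_force: 0.0
```

Request:
arm_command:
  increments:
    - [0,0,0,0,0,0]
    - [0,0,0,0,0,0]
    - [0,0,0,0,0,0]
    - [0,0,0,0,0,0]
    - [0,0,0,0,0,0]
  fingers: 1

```text
t: 42.08
tool_pos: [0.4418, 0.3031, 0.0795]
orientation: [2.45, 1.967, 0.001]
force: [-1.6, 0.0, 4.0]
opening: 0.0118
gripper_force: 40.0
```

```bash
python3 -c "
from h import *
a=(.4418,.3029); t=put(1,0,a); print(tool()[0],t)
p=tool()[0][:2]; m=(t+p)/2; plan((*p,.24,-.2179),(*m,.24,-.14),(*t,.2,YB),(*t,.16,YB))"
```

```text
off mm [-0.24  0.01 -0.  ]
[0.44184024 0.30313989 0.07950348] [ 0.58385759 -0.0843554 ]
[0.0, 0.0, -0.802, 0.0, -0.0, -0.0]
[-0.869, 0.556, -0.001, 0.0, -0.0, -0.025]
[-0.91, 0.487, 0.2, 0.0, -0.0, -0.025]
[0.0, -0.0, 0.2, 0.0, -0.0, 0.0]
```

Request:
arm_command:
  increments:
    - [0,0,-0.2,0,0,0]
    - [0,0,-0.4,0,0,0]
    - [0,0,-0.6,0,0,0]
    - [0,0,-0.8,0,0,0]
    - [0,0,-0.8,0,0,0]

```text
t: 42.7
tool_pos: [0.4434, 0.3039, 0.2427]
orientation: [2.449, 1.966, 0.01]
force: [0.6, -0.1, -2.8]
opening: 0.0116
gripper_force: 40.0
```

Request:
arm_command:
  increments:
    - [-0.22,0.14,0,0,0,-0.008]
    - [-0.44,0.28,0,0,0,-0.016]
    - [-0.65,0.42,0,0,0,-0.025]
    - [-0.869,0.556,0,0,0,-0.025]
    - [-0.869,0.556,0,0,0,-0.025]

```text
t: 43.32
tool_pos: [0.5125, 0.1059, 0.2366]
orientation: [-2.375, -2.055, 0.005]
force: [-0.2, 0.6, -1.7]
opening: 0.0119
gripper_force: 40.0
```

Request:
arm_command:
  increments:
    - [-0.23,0.12,0,0,0,-0.008]
    - [-0.46,0.24,0.05,0,0,-0.016]
    - [-0.69,0.37,0.1,0,0,-0.025]
    - [-0.91,0.487,0.2,0,0,-0.025]
    - [-0.91,0.487,0.2,0,0,-0.025]

```text
t: 43.95
tool_pos: [0.5823, -0.0863, 0.1946]
orientation: [-2.288, -2.146, 0.006]
force: [-0.7, 1.0, -2.1]
opening: 0.0118
gripper_force: 40.0
```

Request:
arm_command:
  increments:
    - [0,0,0.1,0,0,0]
    - [0,0,0.2,0,0,0]
    - [0,0,0.2,0,0,0]
    - [0,0,0.2,0,0,0]
    - [0,0,0.2,0,0,0]

```text
t: 44.58
tool_pos: [0.5844, -0.0844, 0.1601]
orientation: [2.287, 2.152, 0.002]
force: [0.5, -0.4, -2.0]
opening: 0.0116
gripper_force: 40.0
```

```bash
python3 -c "
from h import *
t=(.58386,-.08436); plan((*t,.15,YB),(*t,.11,YB))
print(fitall('blue',[(.4665,.3934),(.5692,.3989)],V=[cam('scene'),cam('side')]).round(4))"
```

```text
[-0.0, -0.003, 0.051, 0.001, 0.0, 0.0]
[0.0, 0.001, 0.2, -0.0, 0.0, 0.0]
[[0.4653 0.3944 1.1513 0.7413]
 [0.566  0.3961 1.2399 0.7269]]
```

C and D are unmoved. I insert B.

Request:
arm_command:
  increments:
    - [0,-0.003,0.04,0,0,0]
    - [0,-0.003,0.08,0,0,0]
    - [0,-0.003,0.12,0,0,0]
    - [0,-0.003,0.15,0,0,0]
    - [0,-0.003,0.15,0,0,0]

```text
t: 45.3
tool_pos: [0.5824, -0.0844, 0.1277]
orientation: [-2.287, -2.152, 0.002]
force: [-0.7, -1.0, -2.8]
opening: 0.0117
gripper_force: 40.0
```

Request:
arm_command:
  increments:
    - [0,0,0.03,0,0,0]
    - [0,0,0.06,0,0,0]
    - [0,0,0.09,0,0,0]
    - [0,0,0.11,0,0,0]
    - [0,0,0.115,0,0,0]

```text
t: 45.92
tool_pos: [0.5842, -0.0846, 0.1096]
orientation: [2.286, 2.152, 0.002]
force: [-12.5, 2.0, 28.3]
opening: 0.012
gripper_force: 40.2
```

Request:
arm_command:
  increments:
    - [0,0,0,0,0,0]
    - [0,0,0,0,0,0]
    - [0,0,0,0,0,0]
    - [0,0,0,0,0,0]
    - [0,0,0,0,0,0]
  fingers: 0.355

```text
t: 46.55
tool_pos: [0.583, -0.0845, 0.1058]
orientation: [-2.288, -2.152, 0.0]
force: [-0.0, 0.4, 1.1]
opening: 0.0298
gripper_force: 0.0
```

Request:
arm_command:
  increments:
    - [0,0,-0.15,0,0,0]
    - [0,0,-0.3,0,0,0]
    - [0,0,-0.5,0,0,0]
    - [0,0,-0.7,0,0,0]
    - [0,0,-0.7,0,0,0]

```text
t: 47.18
tool_pos: [0.5853, -0.085, 0.2507]
orientation: [2.283, 2.148, 0.007]
force: [1.0, -0.1, 0.1]
opening: 0.0302
gripper_force: 0.0
```

```bash
python3 -c "
from h import *
a=-.3183
plan((.55,.05,.26,-.14),(.51,.22,.26,-.2),(.4665,.3934,.18,a),(.4665,.3934,.14,a))"
```

```text
[0.663, -0.217, -0.049, 0.002, 0.0, 0.025]
[0.814, -0.316, -0.001, 0.0, 0.0, 0.019]
[0.807, -0.385, 0.399, 0.0, 0.0, 0.038]
[0.0, -0.001, 0.2, 0.0, 0.0, -0.0]
```

Request:
arm_command:
  increments:
    - [0.17,-0.055,-0.02,0,0,0.01]
    - [0.34,-0.11,-0.05,0,0,0.02]
    - [0.5,-0.16,-0.05,0,0,0.025]
    - [0.663,-0.217,-0.05,0,0,0.025]
    - [0.663,-0.217,-0.05,0,0,0.025]
  fingers: 0.2

```text
t: 47.8
tool_pos: [0.5469, 0.0525, 0.2549]
orientation: [-2.367, -2.064, 0.001]
force: [0.1, 0.8, -0.6]
opening: 0.0374
gripper_force: 0.0
```

Request:
arm_command:
  increments:
    - [0.2,-0.08,0,0,0,0.01]
    - [0.4,-0.16,0,0,0,0.019]
    - [0.6,-0.24,0,0,0,0.019]
    - [0.814,-0.316,0,0,0,0.019]
    - [0.814,-0.316,0,0,0,0.019]

```text
t: 48.42
tool_pos: [0.5072, 0.2222, 0.2551]
orientation: [-2.428, -1.993, 0.002]
force: [0.6, -0.1, 0.2]
opening: 0.0371
gripper_force: 0.0
```

Request:
arm_command:
  increments:
    - [0.2,-0.1,0.1,0,0,0.01]
    - [0.4,-0.2,0.2,0,0,0.02]
    - [0.6,-0.3,0.3,0,0,0.03]
    - [0.807,-0.385,0.4,0,0,0.038]
    - [0.807,-0.385,0.4,0,0,0.038]

```text
t: 49.05
tool_pos: [0.4631, 0.3941, 0.1726]
orientation: [-2.544, -1.843, 0.008]
force: [-0.2, -0.6, 0.1]
opening: 0.037
gripper_force: 0.0
```

Request:
arm_command:
  increments:
    - [0,0,0.1,0,0,0]
    - [0,0,0.2,0,0,0]
    - [0,0,0.2,0,0,0]
    - [0,0,0.2,0,0,0]
    - [0,0,0.2,0,0,0]

```text
t: 49.68
tool_pos: [0.465, 0.3941, 0.1371]
orientation: [2.546, 1.841, 0.003]
force: [-0.1, 0.2, 0.6]
opening: 0.0375
gripper_force: 0.0
```

```bash
python3 -c "
from h import *
plan((.4665,.3934,.079,-.3183))
print(fitall('blue',[(.4665,.3934),(.5692,.3989)],V=[cam('side')]).round(4))
print(fitall('blue',[(.4665,.3934),(.5692,.3989)],V=[cam('wrist','wristD')]).round(4))"
```

```text
[-0.001, 0.008, 0.29, 0.0, -0.0, -0.0]
[[0.4643 0.3924 1.1578 0.2256]
 [0.5662 0.3959 1.2486 0.2236]]
[[0.4663 0.3937 1.2445 0.1303]
 [0.5675 0.3979 1.2324 0.1242]]
```

Request:
arm_command:
  increments:
    - [0,0.008,0.1,0,0,0]
    - [0,0.008,0.2,0,0,0]
    - [0,0.008,0.27,0,0,0]
    - [0,0.008,0.29,0,0,0]
    - [0,0.008,0.29,0,0,0]

```text
t: 50.4
tool_pos: [0.4657, 0.3934, 0.0776]
orientation: [-2.546, -1.841, 0.001]
force: [0.0, -0.2, -0.4]
opening: 0.0369
gripper_force: 0.0
```

Request:
arm_command:
  increments:
    - [0,0,0,0,0,0]
    - [0,0,0,0,0,0]
    - [0,0,0,0,0,0]
    - [0,0,0,0,0,0]
    - [0,0,0,0,0,0]
  fingers: 1

```text
t: 51.02
tool_pos: [0.4661, 0.3936, 0.0784]
orientation: [-2.546, -1.841, -0.001]
force: [-0.4, 0.4, 2.9]
opening: 0.0116
gripper_force: 39.9
```

```bash
python3 -c "
from h import *
a=(.4663,.3937); t=put(2,0,a); print(tool()[0],t,read_state()['opening'])
p=tool()[0][:2]; plan((*p,.24,-.3183),(*(p+(t-p)/3),.25,-.23),(*(p+(t-p)/1.5),.25,-.14),(*t,.2,YB),(*t,.16,YB))"
```

```text
off mm [0.15 0.21 0.  ]
[0.46605914 0.39362453 0.07844741] [ 0.62974825 -0.08754895] 0.011613212510696655
[0.0, 0.0, -0.808, 0.0, -0.0, -0.0]
[-0.676, 0.51, -0.05, 0.0, -0.0, -0.028]
[-0.718, 0.449, -0.0, 0.0, -0.0, -0.029]
[-0.757, 0.382, 0.25, 0.0, -0.0, -0.025]
[0.0, -0.0, 0.2, 0.0, -0.0, 0.0]
```

Request:
arm_command:
  increments:
    - [0,0,-0.2,0,0,0]
    - [0,0,-0.4,0,0,0]
    - [0,0,-0.6,0,0,0]
    - [0,0,-0.8,0,0,0]
    - [0,0,-0.81,0,0,0]

```text
t: 51.65
tool_pos: [0.4675, 0.3945, 0.2439]
orientation: [2.546, 1.841, 0.01]
force: [0.5, 0.4, -2.4]
opening: 0.0119
gripper_force: 39.9
```

Request:
arm_command:
  increments:
    - [-0.17,0.13,-0.05,0,0,-0.01]
    - [-0.34,0.26,-0.05,0,0,-0.02]
    - [-0.5,0.39,-0.05,0,0,-0.028]
    - [-0.676,0.51,-0.05,0,0,-0.028]
    - [-0.676,0.51,-0.05,0,0,-0.028]

```text
t: 52.28
tool_pos: [0.5204, 0.2301, 0.2475]
orientation: [-2.466, -1.946, 0.006]
force: [0.4, 1.1, -3.2]
opening: 0.0119
gripper_force: 40.0
```

Request:
arm_command:
  increments:
    - [-0.18,0.11,0,0,0,-0.01]
    - [-0.36,0.22,0,0,0,-0.02]
    - [-0.54,0.33,0,0,0,-0.029]
    - [-0.718,0.449,0,0,0,-0.029]
    - [-0.718,0.449,0,0,0,-0.029]

```text
t: 52.9
tool_pos: [0.575, 0.0708, 0.248]
orientation: [-2.373, -2.057, 0.004]
force: [-0.1, 0.3, -2.6]
opening: 0.0116
gripper_force: 40.0
```

Request:
arm_command:
  increments:
    - [-0.19,0.1,0,0,0,-0.01]
    - [-0.38,0.2,0.1,0,0,-0.02]
    - [-0.57,0.29,0.18,0,0,-0.025]
    - [-0.757,0.382,0.25,0,0,-0.025]
    - [-0.757,0.382,0.25,0,0,-0.025]

```text
t: 53.52
tool_pos: [0.6286, -0.0888, 0.1964]
orientation: [-2.288, -2.147, 0.005]
force: [-1.2, 0.2, -3.0]
opening: 0.0117
gripper_force: 40.0
```

Request:
arm_command:
  increments:
    - [0,0,0.1,0,0,0]
    - [0,0,0.2,0,0,0]
    - [0,0,0.2,0,0,0]
    - [0,0,0.2,0,0,0]
    - [0,0,0.2,0,0,0]

```text
t: 54.15
tool_pos: [0.6303, -0.0877, 0.1612]
orientation: [2.287, 2.152, 0.002]
force: [-0.5, 0.2, -2.2]
opening: 0.0117
gripper_force: 40.0
```

```bash
python3 -c "
from h import *
t=(.62975,-.08755); print(read_state()['opening']);plan((*t,.15,YB),(*t,.11,YB))
print(fitall('blue',[(.5675,.3979)],V=[cam('side')]).round(4))"
```

```text
0.011737853635869898
[0.0, -0.003, 0.056, 0.001, 0.0, 0.0]
[0.0, 0.0, 0.2, -0.0, 0.0, 0.0]
[[0.5664 0.3959 1.2503 0.2253]]
```

Request:
arm_command:
  increments:
    - [0,-0.003,0.04,0,0,0]
    - [0,-0.003,0.08,0,0,0]
    - [0,-0.003,0.12,0,0,0]
    - [0,-0.003,0.155,0,0,0]
    - [0,-0.003,0.155,0,0,0]

```text
t: 54.82
tool_pos: [0.6282, -0.0875, 0.1276]
orientation: [-2.287, -2.151, 0.002]
force: [-0.4, -0.2, -2.5]
opening: 0.0115
gripper_force: 40.0
```

Request:
arm_command:
  increments:
    - [0,0,0.03,0,0,0]
    - [0,0,0.06,0,0,0]
    - [0,0,0.09,0,0,0]
    - [0,0,0.11,0,0,0]
    - [0,0,0.118,0,0,0]

```text
t: 55.45
tool_pos: [0.6297, -0.0878, 0.1081]
orientation: [2.287, 2.152, 0.001]
force: [-9.7, 2.6, 21.9]
opening: 0.0114
gripper_force: 40.1
```

Request:
arm_command:
  increments:
    - [0,0,0,0,0,0]
    - [0,0,0,0,0,0]
    - [0,0,0,0,0,0]
    - [0,0,0,0,0,0]
    - [0,0,0,0,0,0]
  fingers: 0.355

```text
t: 56.08
tool_pos: [0.629, -0.0877, 0.1053]
orientation: [-2.288, -2.153, 0.0]
force: [1.0, 0.8, -0.3]
opening: 0.0298
gripper_force: 0.0
```

Request:
arm_command:
  increments:
    - [0,0,-0.15,0,0,0]
    - [0,0,-0.3,0,0,0]
    - [0,0,-0.5,0,0,0]
    - [0,0,-0.7,0,0,0]
    - [0,0,-0.7,0,0,0]

```text
t: 56.7
tool_pos: [0.6313, -0.0882, 0.2505]
orientation: [2.283, 2.148, 0.007]
force: [0.4, -0.1, -0.7]
opening: 0.0298
gripper_force: 0.0
```

```bash
python3 -c "
from h import *
a=-.3384; b=np.array([.5675,.3979]); p=tool()[0][:2]
plan((*(p+(b-p)/3),.26,-.14),(*(p+(b-p)/1.5),.26,-.23),(*b,.18,a),(*b,.14,a))"
```

```text
[0.802, -0.155, -0.05, 0.002, 0.0, 0.025]
[0.788, -0.218, -0.001, 0.0, 0.0, 0.029]
[0.764, -0.289, 0.399, 0.001, 0.0, 0.034]
[0.0, 0.0, 0.2, -0.0, 0.0, 0.0]
```

Request:
arm_command:
  increments:
    - [0.2,-0.04,-0.02,0,0,0.01]
    - [0.4,-0.08,-0.05,0,0,0.02]
    - [0.6,-0.12,-0.05,0,0,0.025]
    - [0.802,-0.155,-0.05,0,0,0.025]
    - [0.802,-0.155,-0.05,0,0,0.025]
  fingers: 0.2

```text
t: 57.32
tool_pos: [0.607, 0.077, 0.2541]
orientation: [-2.366, -2.064, 0.001]
force: [0.3, -0.0, 0.1]
opening: 0.0372
gripper_force: 0.0
```

Request:
arm_command:
  increments:
    - [0.2,-0.05,0,0,0,0.01]
    - [0.4,-0.1,0,0,0,0.02]
    - [0.6,-0.16,0,0,0,0.029]
    - [0.788,-0.218,0,0,0,0.029]
    - [0.788,-0.218,0,0,0,0.029]

```text
t: 57.95
tool_pos: [0.5859, 0.2379, 0.2543]
orientation: [-2.459, -1.954, 0.002]
force: [-0.7, -0.8, -0.7]
opening: 0.0376
gripper_force: 0.0
```

Request:
arm_command:
  increments:
    - [0.19,-0.07,0.1,0,0,0.01]
    - [0.38,-0.14,0.2,0,0,0.02]
    - [0.57,-0.21,0.3,0,0,0.034]
    - [0.764,-0.289,0.4,0,0,0.034]
    - [0.764,-0.289,0.4,0,0,0.034]

```text
t: 58.58
tool_pos: [0.5637, 0.3986, 0.1716]
orientation: [-2.561, -1.819, 0.008]
force: [0.4, -1.1, -0.3]
opening: 0.0372
gripper_force: 0.0
```

Request:
arm_command:
  increments:
    - [0,0,0.1,0,0,0]
    - [0,0,0.2,0,0,0]
    - [0,0,0.2,0,0,0]
    - [0,0,0.2,0,0,0]
    - [0,0,0.2,0,0,0]

```text
t: 59.2
tool_pos: [0.566, 0.3985, 0.1367]
orientation: [2.563, 1.816, 0.003]
force: [0.6, 0.4, 0.0]
opening: 0.0372
gripper_force: 0.0
```

```bash
python3 -c "
from h import *
f=fitall('blue',[(.5675,.3979)],V=[cam('wrist','wristE')]);print(f.round(4))
plan((*f[0][:2],.079,f[0][2]-np.pi/2))"
```

```text
[[0.5675 0.3976 1.2141 0.1242]]
[-0.002, 0.009, 0.288, 0.0, -0.0, 0.006]
```

Request:
arm_command:
  increments:
    - [-0.002,0.009,0.1,0,0,0.004]
    - [-0.002,0.009,0.2,0,0,0.004]
    - [-0.002,0.009,0.27,0,0,0.004]
    - [-0.002,0.009,0.29,0,0,0.004]
    - [-0.002,0.009,0.29,0,0,0.004]

```text
t: 59.88
tool_pos: [0.5667, 0.3973, 0.077]
orientation: [-2.574, -1.801, 0.001]
force: [0.5, -0.3, 0.1]
opening: 0.0372
gripper_force: 0.0
```

Request:
arm_command:
  increments:
    - [0,0,0,0,0,0]
    - [0,0,0,0,0,0]
    - [0,0,0,0,0,0]
    - [0,0,0,0,0,0]
    - [0,0,0,0,0,0]
  fingers: 1

```text
t: 60.5
tool_pos: [0.567, 0.3975, 0.0779]
orientation: [2.574, 1.801, 0.001]
force: [-1.5, -1.1, 4.3]
opening: 0.0119
gripper_force: 40.0
```

```bash
python3 -c "
from h import *
t=put(3,0,(.5675,.3976)); print(tool()[0],t,read_state()['opening'])
p=tool()[0][:2]; plan((*p,.24,-.35),(*(p+(t-p)/3),.25,-.25),(*(p+(t-p)/1.5),.25,-.14),(*t,.2,YB),(*t,.16,YB))"
```

```text
off mm [0.22 0.42 0.  ]
[0.56703032 0.39753876 0.07794003] [ 0.67565834 -0.09042454] 0.011873406374535824
[0.0, 0.0, -0.81, 0.0, -0.0, 0.0]
[-0.702, 0.449, -0.05, 0.0, -0.0, -0.032]
[-0.743, 0.376, -0.001, 0.0, -0.0, -0.035]
[-0.78, 0.293, 0.25, 0.0, -0.0, -0.025]
[-0.0, -0.0, 0.2, 0.0, -0.0, 0.0]
```

Request:
arm_command:
  increments:
    - [0,0,-0.2,0,0,0]
    - [0,0,-0.4,0,0,0]
    - [0,0,-0.6,0,0,0]
    - [0,0,-0.8,0,0,0]
    - [0,0,-0.81,0,0,0]

```text
t: 61.12
tool_pos: [0.5685, 0.3983, 0.2435]
orientation: [2.574, 1.8, 0.011]
force: [0.4, 0.0, -2.5]
opening: 0.0117
gripper_force: 40.0
```

Request:
arm_command:
  increments:
    - [-0.17,0.11,-0.05,0,0,-0.01]
    - [-0.34,0.22,-0.05,0,0,-0.02]
    - [-0.52,0.34,-0.05,0,0,-0.032]
    - [-0.702,0.449,-0.05,0,0,-0.032]
    - [-0.702,0.449,-0.05,0,0,-0.032]

```text
t: 61.75
tool_pos: [0.6029, 0.2312, 0.2463]
orientation: [-2.484, -1.923, 0.006]
force: [0.8, 0.4, -3.3]
opening: 0.0116
gripper_force: 40.0
```

Request:
arm_command:
  increments:
    - [-0.18,0.09,0,0,0,-0.01]
    - [-0.36,0.19,0,0,0,-0.02]
    - [-0.55,0.28,0,0,0,-0.035]
    - [-0.743,0.376,0,0,0,-0.035]
    - [-0.743,0.376,0,0,0,-0.035]

```text
t: 62.38
tool_pos: [0.639, 0.0698, 0.247]
orientation: [-2.373, -2.057, 0.004]
force: [-0.2, -0.5, -2.9]
opening: 0.0118
gripper_force: 40.0
```

Request:
arm_command:
  increments:
    - [-0.19,0.07,0,0,0,-0.01]
    - [-0.38,0.14,0.1,0,0,-0.02]
    - [-0.58,0.22,0.18,0,0,-0.025]
    - [-0.78,0.293,0.25,0,0,-0.025]
    - [-0.78,0.293,0.25,0,0,-0.025]

```text
t: 63.0
tool_pos: [0.6744, -0.0918, 0.1955]
orientation: [-2.288, -2.147, 0.005]
force: [-0.3, 0.9, -2.9]
opening: 0.0115
gripper_force: 40.0
```

Request:
arm_command:
  increments:
    - [0,0,0.1,0,0,0]
    - [0,0,0.2,0,0,0]
    - [0,0,0.2,0,0,0]
    - [0,0,0.2,0,0,0]
    - [0,0,0.2,0,0,0]

```text
t: 63.62
tool_pos: [0.6763, -0.0903, 0.1607]
orientation: [2.287, 2.152, 0.002]
force: [-0.2, -0.3, -2.4]
opening: 0.0115
gripper_force: 40.0
```

```bash
python3 -c "
from h import *
t=(.67566,-.09042); plan((*t,.15,YB),(*t,.11,YB))"
```

```text
[-0.001, -0.003, 0.053, 0.001, 0.0, 0.0]
[0.0, 0.0, 0.2, -0.0, 0.0, 0.0]
```

Request:
arm_command:
  increments:
    - [0,-0.003,0.04,0,0,0]
    - [0,-0.003,0.08,0,0,0]
    - [0,-0.003,0.12,0,0,0]
    - [0,-0.003,0.155,0,0,0]
    - [0,-0.003,0.155,0,0,0]

```text
t: 64.25
tool_pos: [0.6755, -0.0931, 0.1307]
orientation: [2.287, 2.149, -0.002]
force: [-5.3, -7.6, 10.7]
opening: 0.0117
gripper_force: 40.0
```

Request:
arm_command:
  increments:
    - [0,0,0.03,0,0,0]
    - [0,0,0.06,0,0,0]
    - [0,0,0.09,0,0,0]
    - [0,0,0.11,0,0,0]
    - [0,0,0.118,0,0,0]

```text
t: 64.88
tool_pos: [0.6759, -0.0987, 0.1149]
orientation: [2.284, 2.141, -0.007]
force: [-32.4, -22.0, 58.8]
opening: 0.0118
gripper_force: 61.4
```

Force is too high and there is a sideways shift, so bay 3 is jamming. I back off and look.

Request:
arm_command:
  increments:
    - [0,0,-0.1,0,0,0]
    - [0,0,-0.25,0,0,0]
    - [0,0,-0.4,0,0,0]
    - [0,0,-0.4,0,0,0]
    - [0,0,-0.4,0,0,0]

```text
t: 65.5
tool_pos: [0.6744, -0.0902, 0.1829]
orientation: [-2.287, -2.152, 0.002]
force: [-1.0, 0.8, -3.4]
opening: 0.0114
gripper_force: 53.7
```

```bash
python3 -c "
from h import *
s=read_state(); print(s['tool_pos'],s['force'],s['opening'])
a=cam('wrist')['image'][150:,100:460,::-1]; b=cam('side')['image'][60:260,160:340,::-1]
a=cv2.resize(a,(480,360)); b=cv2.resize(b,(324,360)); cv2.imwrite('pics/jam.png',cv2.resize(np.hstack([a,b]),(800,358)))"
```

```text
[ 0.67436368 -0.09015404  0.18292715] [-0.95795864  0.75448915 -3.40714623] 0.011404048213185327
```

View pics/jam.png

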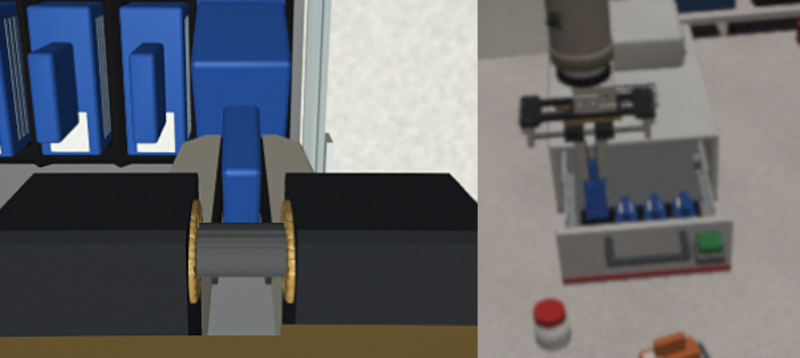

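The held magazine has swung in the grip: its +y end is raised and its end face is visible at (240,30) in the crop. The other three are well seated. I'll take it to free bench at about (0.45,0.24), stand it down, and regrip.

```bash
python3 -c "
from h import *
p=tool()[0][:2]; t=np.array([.45,.24])
plan((*p,.25,YB),(*(p+(t-p)/2),.25,-.15),(*t,.2,-.2),(*t,.12,-.2))"
```

```text
[0.0, -0.001, -0.339, -0.001, -0.0, 0.0]
[0.79, -0.609, 0.0, -0.0, -0.0, 0.028]
[0.733, -0.676, 0.251, -0.0, -0.0, 0.016]
[-0.0, 0.001, 0.4, -0.0, -0.0, 0.0]
```

Request:
arm_command:
  increments:
    - [0,0,-0.1,0,0,0]
    - [0,0,-0.2,0,0,0]
    - [0,0,-0.3,0,0,0]
    - [0,0,-0.34,0,0,0]
    - [0,0,-0.34,0,0,0]

```text
t: 66.22
tool_pos: [0.6755, -0.0906, 0.2542]
orientation: [2.287, 2.152, 0.002]
force: [-0.4, -0.0, -3.1]
opening: 0.0119
gripper_force: 53.7
```

Request:
arm_command:
  increments:
    - [0.2,-0.15,0,0,0,0.01]
    - [0.4,-0.3,0,0,0,0.02]
    - [0.6,-0.45,0,0,0,0.028]
    - [0.79,-0.609,0,0,0,0.028]
    - [0.79,-0.609,0,0,0,0.028]

```text
t: 66.85
tool_pos: [0.561, 0.0773, 0.252]
orientation: [-2.375, -2.053, 0.001]
force: [-0.4, -1.1, -2.2]
opening: 0.0114
gripper_force: 53.4
```

Request:
arm_command:
  increments:
    - [0.18,-0.17,0.06,0,0,0.01]
    - [0.36,-0.34,0.12,0,0,0.016]
    - [0.55,-0.51,0.18,0,0,0.016]
    - [0.733,-0.676,0.25,0,0,0.016]
    - [0.733,-0.676,0.25,0,0,0.016]

```text
t: 67.47
tool_pos: [0.4488, 0.2411, 0.2007]
orientation: [-2.427, -1.993, 0.005]
force: [0.2, -0.3, -2.0]
opening: 0.0116
gripper_force: 53.4
```

Request:
arm_command:
  increments:
    - [0,0,0.1,0,0,0]
    - [0,0,0.2,0,0,0]
    - [0,0,0.3,0,0,0]
    - [0,0,0.4,0,0,0]
    - [0,0,0.4,0,0,0]

```text
t: 68.1
tool_pos: [0.4506, 0.238, 0.1209]
orientation: [-2.432, -1.988, 0.006]
force: [0.2, 0.5, -2.1]
opening: 0.0118
gripper_force: 53.4
```

```bash
python3 -c "
from h import *
s=read_state(); print(s['tool_pos'],s['force'],s['opening'])
c=cam('side'); u=proj(c,s['tool_pos'])[0].astype(int); print(u)
a=c['image'][u[1]-60:u[1]+80,u[0]-90:u[0]+90,::-1]
c=cam('scene'); u=proj(c,s['tool_pos'])[0].astype(int); print(u)
b=c['image'][u[1]-60:u[1]+80,u[0]-90:u[0]+90,::-1]
cv2.imwrite('pics/tilt.png',cv2.resize(np.hstack([a,b]),(800,311),interpolation=cv2.INTER_CUBIC))"
```

```text
[0.45060186 0.23795665 0.12092989] [ 0.16707221  0.49427489 -2.05712323] 0.01181777831079587
[337 246]
[341 219]
```

View pics/tilt.png

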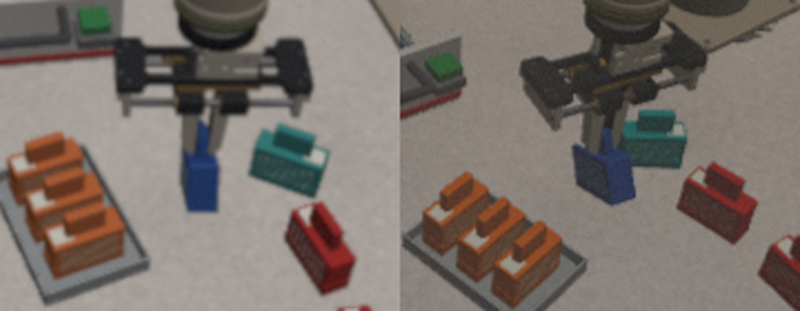

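```bash
cat >> h.py <<'E'
def fittilt(V,s0=.079):
    p,M=tool()
    masks=[]
    for c in V:
        m=cmask(c,'blue').astype(float); u=proj(c,p)[0].astype(int); w=60 if c['fx']>380 else 150
        k=np.zeros_like(m); k[max(0,u[1]-w):u[1]+w,max(0,u[0]-w):u[0]+w]=1; masks.append(m*k)
    def parts(v):
        Q=[]
        for P in MAG:
            X=P-[v[1],0,v[2]]                     # grip point in magazine frame
            X=X@R.from_euler('y',v[0]).as_matrix().T
            Q.append(p+np.column_stack([X[:,0],-X[:,1],-X[:,2]])@M.T)
        return Q
    def cost(v):
        t=0
        for c,m in zip(V,masks):
            s=np.zeros(m.shape,np.uint8)
            for q in parts(v): cv2.fillConvexPoly(s,cv2.convexHull((proj(c,q)*16).astype(np.float32)).astype(np.int32),255,cv2.LINE_AA,4)
            s=s/255.; t+=np.abs(s-m).sum()/s.sum()
        return t
    best=min((minimize(cost,(f,0,s0),method='Nelder-Mead',options=dict(initial_simplex=[(f,0,s0),(f+.15,0,s0),(f,.01,s0),(f,0,s0-.01)])) for f in np.arange(-.8,.81,.2)),key=lambda r:r.fun)
    low=min(q[:,2].min() for q in parts(best.x)); return best.x.round(3),round(best.fun,3),low.round(4),[q.mean(0).round(3) for q in parts(best.x)]
E
python3 -c "
from h import *
print(fittilt([cam('scene'),cam('side')])); print(fittilt([cam('scene'),cam('side'),cam('wrist')]))"
```

```text
(array([-0.813,  0.017,  0.074]), np.float64(0.887), np.float64(0.0319), [array([0.457, 0.263, 0.079]), array([0.451, 0.235, 0.106])])
(array([-0.803,  0.024,  0.074]), np.float64(1.109), np.float64(0.0263), [array([0.455, 0.258, 0.073]), array([0.45, 0.23, 0.1 ])])
```

The fit shows the magazine pitched about 0.81 rad around tool y, with the grip off-centre. I'll level it by tilting the tool -0.81 rad, then set it flat on the bench.

Request:
arm_command:
  increments:
    - [0,0,-0.1,0,-0.05,0]
    - [0,0,-0.2,0,-0.1,0]
    - [0,0,-0.3,0,-0.15,0]
    - [0,0,-0.3,0,-0.2,0]
    - [0,0,-0.3,0,-0.255,0]

```text
t: 69.08
tool_pos: [0.4521, 0.241, 0.1845]
orientation: [1.942, 1.588, -0.821]
force: [0.2, -0.4, -3.6]
opening: 0.0116
gripper_force: 53.0
```

Request:
arm_command:
  increments:
    - [0,0,0,0,0,0]
    - [0,0,0,0,0,0]
    - [0,0,0,0,0,0]
    - [0,0,0,0,0,0]
    - [0,0,0,0,0,0]

```text
t: 69.7
tool_pos: [0.4514, 0.2395, 0.1841]
orientation: [1.946, 1.59, -0.82]
force: [-0.1, -0.7, -3.0]
opening: 0.0118
gripper_force: 53.0
```

```bash
python3 -c "
from h import *
s=read_state(); p,M=tool(); print(p,M.round(3).tolist(),s['force'],s['opening'],s['q'].round(2))
r=fittilt([cam('scene'),cam('side')]); print(r)
f=r[0][0]; print('mag pitch residual', f, 'tool z angle',np.arccos(-M[2,2]))"
```

```text
[0.45144748 0.23953614 0.18408273] [[0.14, 0.98, -0.141], [0.684, -0.199, -0.702], [-0.716, 0.001, -0.698]] [-0.05044068 -0.68177571 -3.0065577 ] 0.011766289261187989 [ 0.7   0.52  1.32 -0.5   1.94  0.88]
(array([-0.036, -0.022,  0.08 ]), np.float64(1.933), np.float64(0.0829), [array([0.447, 0.219, 0.129]), array([0.452, 0.245, 0.157])])
mag pitch residual -0.036 tool z angle 0.7986797125837878
```

```bash
python3 -c "
from h import *
print(fittilt([cam('wrist')],.075)); print(fittilt([cam('wrist'),cam('scene')],.075))
c=cam('wrist');m=cmask(c,'blue'); n,l,st,ce=cv2.connectedComponentsWithStats(m); print([(st[i].tolist()) for i in range(1,n) if st[i][4]>200], proj(c,tool()[0]))"
```

```text
(array([-0.929,  0.037,  0.073]), np.float64(0.179), np.float64(0.1011), [array([0.445, 0.209, 0.132]), array([0.444, 0.205, 0.171])])
(array([-1.2  ,  0.038,  0.065]), np.float64(1.142), np.float64(0.0931), [array([0.447, 0.22 , 0.133]), array([0.444, 0.205, 0.169])])
[[244, 134, 76, 184, 10233], [287, 359, 19, 24, 360]] [[278.62861003 283.34990811]]
```

```bash
cat > wt.py <<'E'
from h import *
def wfit(c,rows=316):
    p,M=tool(); m=cmask(c,'blue').astype(float)
    n,l,st,ce=cv2.connectedComponentsWithStats((m>0).astype(np.uint8)); i=max(range(1,n),key=lambda i:st[i][4]*(abs(ce[i][0]-280)<60)); m=(l==i)*1.
    m[rows:]=0
    def parts(v):
        Q=[]
        for P in MAG:
            X=(P-[v[1],0,v[2]])@R.from_euler('y',v[0]).as_matrix().T
            Q.append(p+np.column_stack([X[:,0],-X[:,1],-X[:,2]])@M.T)
        return Q
    def cost(v):
        s=np.zeros(m.shape,np.uint8)
        for q in parts(v): cv2.fillConvexPoly(s,cv2.convexHull((proj(c,q)*16).astype(np.float32)).astype(np.int32),255,cv2.LINE_AA,4)
        s=s/255.; s[rows:]=0
        return np.abs(s-m).sum()/m.sum()
    for gx in (-.02,-.01,0,.01,.02,.028):
        r=min((minimize(lambda w:cost((w[0],gx,w[1])),(f,.075),method='Nelder-Mead',options=dict(initial_simplex=[(f,.075),(f+.1,.075),(f,.07)])) for f in (-1.1,-.8,-.5,-.2)),key=lambda r:r.fun)
        print(gx,r.x.round(3),round(r.fun,3),'low',min(q[:,2].min() for q in parts((r.x[0],gx,r.x[1]))).round(4))
wfit(cam('wrist'))
E
python3 wt.py
```

```text
-0.02 [0.028 0.085] 0.269 low 0.0812
-0.01 [-0.105  0.082] 0.26 low 0.0878
0 [-0.232  0.085] 0.229 low 0.0899
0.01 [-0.344  0.09 ] 0.211 low 0.0891
0.02 [-0.493  0.087] 0.192 low 0.0937
0.028 [-0.703  0.078] 0.182 low 0.1039
```

```bash
python3 -c "
from h import *
p,M=tool()
for n in('scene','side'):
  c=cam(n); u=proj(c,p)[0].round().astype(int); m=cmask(c,'blue'); g=cv2.cvtColor(c['image'],cv2.COLOR_RGB2GRAY)
  print(n,u)
  for r in range(u[1]-14,u[1]+40): print(''.join('#' if m[r,k] else ('o' if g[r,k]<105 else '.') for k in range(u[0]-28,u[0]+34)))
  print(proj(c,np.array([p+[0,0,-.01*k] for k in (2,4,6,8)])).round(0).tolist())
"
```

```text
scene [345 201]
.........................ooooooooooooooooooooooooooooooooooooo
..................o......ooooooooooooooooooooooooooooooooooooo
..............oooooooooooooooooooooooooooooooooooooooooooooooo
...........ooooooooooooooooooooooooooooooooooooooooooooooooooo
........oooooooooooooooooooooooooooooooooooooooooooooooooooooo
.....ooooooooooooooooooooooooooooooooooooooooooooooooooooooooo
....oooooooooooooooooooooooooooooooooooooooooooooooooooooooooo
....oooooooooooooooooooooooooooooooooooooooooooooooooooooooooo
.....ooooooooooooooooooooooooooooooooooooooooooooooooooooooooo
.....oooooooooooooooooooo##ooooooooooooooooooooooooooooooooooo
.....oooooooooooooooooooo##ooooooooooooooooooooooooooooooooooo
.....ooooooooooooooooooooooooooooooooooooooooooooooooooooooooo
......oooooooooooooooooooooooooooooooooooooooooooooooooooooooo
......oooooooooooooooooooooooooooooooooooooooooooooooooooooooo
......oooooooooooooooooooooooooooooooooooooooooooooooooooooooo
......oooooooooooooooooooooooooooooooooooooooooooooooooooooooo
.......ooooooooooooooooooooooooooooooooooooooooooooooooooooooo
.......oooooo
[... 5164 characters left out ...]
ooooo
......................................oooooooooooooooooooooooo
.......................................ooooooooooooooooooooooo
.........................................ooooooooooooooooooooo
..........................................oooooooooooooooooooo
...........................................ooooooooooooooooooo
............................................oooooooooooooooooo
.............................................ooooooooooooooooo
..............................................oooooooooooooooo
................................................oooooooooooooo
.................................................ooooooooooooo
[[339.0, 235.0], [338.0, 241.0], [338.0, 247.0], [337.0, 253.0]]
```

```bash
python3 -c "
from h import *
p,M=tool(); S=cam('scene');D=cam('side')
X=tri([(S,(339.5,225)),(D,(331.5,253.5))]); print('corner',X,proj(S,X),proj(D,X))
# predicted corners for hypotheses in world
for phi,gx,gz in ((-.8,.02,.074),(-.6,.024,.08),(-1.0,.025,.07),(-.8,.0,.074)):
  Q=(box(.08,.032,0,.052)-[gx,0,gz])@R.from_euler('y',phi).as_matrix().T
  W=p+np.column_stack([Q[:,0],-Q[:,1],-Q[:,2]])@M.T
  i=[k for k in range(8) if box(.08,.032,0,.052)[k][2]==0]; print(phi,gx,gz,W[i].round(3).tolist())
"
```

```text
corner [0.46900339 0.25238287 0.12031472] [[339.63926415 225.50155007]] [[331.5182521  252.94124163]]
-0.8 0.02 0.074 [[0.455, 0.178, 0.109], [0.423, 0.184, 0.109], [0.471, 0.256, 0.109], [0.439, 0.262, 0.109]]
-0.6 0.024 0.08 [[0.451, 0.159, 0.117], [0.42, 0.166, 0.117], [0.467, 0.236, 0.101], [0.435, 0.243, 0.101]]
-1.0 0.025 0.07 [[0.457, 0.188, 0.101], [0.425, 0.194, 0.101], [0.472, 0.264, 0.117], [0.441, 0.271, 0.117]]
-0.8 0.0 0.074 [[0.459, 0.197, 0.109], [0.427, 0.204, 0.109], [0.475, 0.276, 0.109], [0.443, 0.282, 0.109]]
```

The triangulated +x+y bottom corner is at z≈0.120, so the magazine is within about 7° of level. I trim a little more and lower it to the bench with a force check. In tool axes, world down is now (-0.716, 0, 0.698) reversed, which I'll compute.

Request:
arm_command:
  increments:
    - [0,0,0,0,-0.015,0]
    - [0,0,0,0,-0.03,0]
    - [0,0,0,0,-0.03,0]
    - [0,0,0,0,-0.03,0]
    - [0,0,0,0,-0.03,0]

```text
t: 70.88
tool_pos: [0.4512, 0.2398, 0.183]
orientation: [1.877, 1.535, -0.9]
force: [-0.5, 0.4, -2.5]
opening: 0.0117
gripper_force: 53.0
```

```bash
python3 -c "
from h import *
p,M=tool(); print(p); print((M.T@[0,0,-.085]/.2).round(3),(M.T@[0,0,-.01]/.2).round(3))"
```

```text
[0.45119764 0.23975253 0.18303694]
[ 0.332 -0.     0.266] [ 0.039 -0.     0.031]
```

Request:
arm_command:
  increments:
    - [0.08,0,0.065,0,0,0]
    - [0.16,0,0.13,0,0,0]
    - [0.24,0,0.195,0,0,0]
    - [0.312,0,0.25,0,0,0]
    - [0.312,0,0.25,0,0,0]

```text
t: 71.5
tool_pos: [0.4501, 0.2389, 0.1007]
orientation: [1.874, 1.535, -0.906]
force: [-0.2, -0.4, -1.9]
opening: 0.012
gripper_force: 53.0
```

Request:
arm_command:
  increments:
    - [0.01,0,0.008,0,0,0]
    - [0.02,0,0.016,0,0,0]
    - [0.03,0,0.024,0,0,0]
    - [0.039,0,0.031,0,0,0]
    - [0.039,0,0.031,0,0,0]

```text
t: 72.12
tool_pos: [0.451, 0.2397, 0.0928]
orientation: [1.876, 1.535, -0.901]
force: [0.0, -0.6, -2.5]
opening: 0.0115
gripper_force: 53.0
```

Request:
arm_command:
  increments:
    - [0.01,0,0.008,0,0,0]
    - [0.02,0,0.016,0,0,0]
    - [0.03,0,0.024,0,0,0]
    - [0.03,0,0.024,0,0,0]
    - [0.03,0,0.024,0,0,0]

```text
t: 72.75
tool_pos: [0.4511, 0.2397, 0.0852]
orientation: [1.876, 1.535, -0.901]
force: [0.1, 0.4, -2.9]
opening: 0.0117
gripper_force: 53.0
```

Request:
arm_command:
  increments:
    - [0.005,0,0.004,0,0,0]
    - [0.01,0,0.008,0,0,0]
    - [0.015,0,0.012,0,0,0]
    - [0.015,0,0.012,0,0,0]
    - [0.015,0,0.012,0,0,0]

```text
t: 73.38
tool_pos: [0.4511, 0.2397, 0.0814]
orientation: [1.876, 1.535, -0.901]
force: [0.5, -1.0, -2.3]
opening: 0.0118
gripper_force: 53.0
```

Request:
arm_command:
  increments:
    - [0.005,0,0.004,0,0,0]
    - [0.01,0,0.008,0,0,0]
    - [0.015,0,0.012,0,0,0]
    - [0.015,0,0.012,0,0,0]
    - [0.015,0,0.012,0,0,0]

```text
t: 74.0
tool_pos: [0.4512, 0.2398, 0.0785]
orientation: [1.876, 1.534, -0.901]
force: [-1.4, -0.1, 6.1]
opening: 0.0118
gripper_force: 53.2
```

Request:
arm_command:
  increments:
    - [0.005,0,0.004,0,0,0]
    - [0.01,0,0.008,0,0,0]
    - [0.015,0,0.012,0,0,0]
    - [0.015,0,0.012,0,0,0]
    - [0.015,0,0.012,0,0,0]

```text
t: 74.62
tool_pos: [0.4515, 0.2399, 0.0781]
orientation: [1.876, 1.531, -0.901]
force: [-4.2, -0.2, 24.4]
opening: 0.0119
gripper_force: 53.6
```

Solid contact at z=0.0785, so it sits flat. I release, withdraw, and straighten the tool.

Request:
arm_command:
  increments:
    - [0,0,0,0,0,0]
    - [0,0,0,0,0,0]
    - [0,0,0,0,0,0]
    - [0,0,0,0,0,0]
    - [0,0,0,0,0,0]
  fingers: 0
  force: 40

```text
t: 75.25
tool_pos: [0.451, 0.2397, 0.0734]
orientation: [1.876, 1.535, -0.901]
force: [-0.8, -0.0, 0.5]
opening: 0.046
gripper_force: 0.0
```

Request:
arm_command:
  increments:
    - [0,0,-0.15,0,0,0]
    - [0,0,-0.35,0,0,0]
    - [0,0,-0.6,0,0,0]
    - [-0.1,0,-0.8,0,0,0]
    - [-0.2,0,-0.9,0,0,0]

```text
t: 75.88
tool_pos: [0.4741, 0.3544, 0.219]
orientation: [1.876, 1.536, -0.898]
force: [0.1, 0.3, 0.1]
opening: 0.0464
gripper_force: 0.0
```

```bash
python3 -c "
from h import *
print(inc((.45,.22,.25),-.25))"
```

```text
[-0.5483, 0.0144, 0.4349, 0.0077, 0.2844, 0.0153]
```

Request:
arm_command:
  increments:
    - [-0.15,0,0.05,0,0.058,0]
    - [-0.3,0,0.15,0,0.116,0.005]
    - [-0.45,0.01,0.3,0.005,0.174,0.01]
    - [-0.548,0.014,0.435,0.008,0.232,0.015]
    - [-0.548,0.014,0.435,0.008,0.284,0.015]

```text
t: 76.5
tool_pos: [0.4495, 0.2172, 0.2495]
orientation: [2.466, 1.911, -0.039]
force: [0.3, 0.4, -0.1]
opening: 0.0464
gripper_force: 0.0
```

Request:
arm_command:
  increments:
    - [0,0,0,0,0,0]
    - [0,0,0,0,0,0]
    - [0,0,0,0,0,0]
    - [0,0,0,0,0,0]
    - [0,0,0,0,0,0]
  fingers: -1

```text
t: 77.12
tool_pos: [0.4496, 0.2193, 0.2481]
orientation: [2.461, 1.915, -0.052]
force: [-0.3, 0.9, -0.4]
opening: 0.0907
gripper_force: 0.0
```

```bash
python3 -c "
from h import *
print(tool()[0])
for V in ([cam('wrist','wristF')],[cam('scene'),cam('side')]):
  f=fitall('blue',[(.45,.22)],V=V);print(f.round(4))
  if len(V)==1: plan((*f[0][:2],.15,f[0][2]-np.pi/2),(*f[0][:2],.079,f[0][2]-np.pi/2))"
```

```text
[0.44955331 0.21934191 0.24805299]
[[0.4441 0.1992 1.3685 0.1245]]
[-0.083, -0.002, 0.496, -0.001, 0.013, -0.015]
[-0.0, -0.0, 0.355, 0.0, -0.0, 0.0]
[[0.4413 0.1975 1.2418 0.8488]]
```

It stands upright at (0.444,0.199). I regrip with slightly more force.

Request:
arm_command:
  increments:
    - [-0.03,0,0.15,0,0.006,-0.008]
    - [-0.06,0,0.3,0,0.013,-0.015]
    - [-0.083,-0.002,0.45,0,0.013,-0.015]
    - [-0.083,-0.002,0.496,0,0.013,-0.015]
    - [-0.083,-0.002,0.496,0,0.013,-0.015]
  fingers: 0.2

```text
t: 77.9
tool_pos: [0.444, 0.199, 0.1502]
orientation: [-2.433, -1.983, 0.001]
force: [-0.1, 0.4, -0.1]
opening: 0.0476
gripper_force: 0.0
```

Request:
arm_command:
  increments:
    - [0,0,0,0,0,0]
    - [0,0,0,0,0,0]
    - [0,0,0,0,0,0]
    - [0,0,0,0,0,0]
    - [0,0,0,0,0,0]

```text
t: 78.53
tool_pos: [0.4441, 0.1989, 0.1502]
orientation: [-2.433, -1.983, -0.0]
force: [-0.3, -0.0, -0.4]
opening: 0.0371
gripper_force: 0.0
```

```bash
python3 -c "
from h import *
f=fitall('blue',[(.444,.199)],V=[cam('wrist')]);print(f.round(4))
plan((.4441,.1992,.078,1.3685-np.pi/2))"
```

```text
[[0.444  0.1988 1.3698 0.1394]]
[0.001, 0.0, 0.361, -0.001, -0.001, -0.0]
```

Request:
arm_command:
  increments:
    - [0,0,0.1,0,0,0]
    - [0,0,0.2,0,0,0]
    - [0,0,0.3,0,0,0]
    - [0,0,0.36,0,0,0]
    - [0,0,0.36,0,0,0]

```text
t: 79.2
tool_pos: [0.4433, 0.1988, 0.0773]
orientation: [-2.432, -1.983, 0.003]
force: [-0.4, 1.4, 0.4]
opening: 0.0373
gripper_force: 0.0
```

Request:
arm_command:
  increments:
    - [0,0,0,0,0,0]
    - [0,0,0,0,0,0]
    - [0,0,0,0,0,0]
    - [0,0,0,0,0,0]
    - [0,0,0,0,0,0]
  fingers: 1
  force: 50

```text
t: 79.82
tool_pos: [0.4443, 0.1992, 0.0786]
orientation: [-2.433, -1.984, -0.001]
force: [-1.9, -0.9, 3.7]
opening: 0.0119
gripper_force: 49.9
```

```bash
python3 -c "
from h import *
t=put(3,0,(.444,.199)); print(tool()[0],t,read_state()['opening'])
p=tool()[0][:2]; plan((*p,.24,-.202),(*(p+(t-p)/2),.25,-.13),(*t,.2,YB),(*t,.16,YB))"
```

```text
off mm [-0.24 -0.21 -0.  ]
[0.44425002 0.19919502 0.07856981] [ 0.67568638 -0.08996546] 0.011854559192037834
[0.002, -0.001, -0.807, -0.0, -0.001, -0.0]
[-0.592, 0.712, -0.051, -0.0, 0.0, -0.023]
[-0.641, 0.668, 0.25, -0.0, 0.0, -0.022]
[0.0, 0.0, 0.2, -0.0, 0.0, -0.0]
```

Request:
arm_command:
  increments:
    - [0,0,-0.2,0,0,0]
    - [0,0,-0.4,0,0,0]
    - [0,0,-0.6,0,0,0]
    - [0,0,-0.8,0,0,0]
    - [0,0,-0.81,0,0,0]

```text
t: 80.45
tool_pos: [0.446, 0.1993, 0.2433]
orientation: [-2.435, -1.985, -0.009]
force: [0.2, 0.6, -3.0]
opening: 0.0116
gripper_force: 49.9
```

Request:
arm_command:
  increments:
    - [-0.15,0.18,-0.02,0,0,-0.01]
    - [-0.3,0.36,-0.05,0,0,-0.02]
    - [-0.45,0.54,-0.05,0,0,-0.023]
    - [-0.592,0.712,-0.05,0,0,-0.023]
    - [-0.592,0.712,-0.05,0,0,-0.023]

```text
t: 81.08
tool_pos: [0.5601, 0.0514, 0.2465]
orientation: [-2.362, -2.065, 0.005]
force: [-0.1, 0.0, -3.1]
opening: 0.0113
gripper_force: 50.0
```

Request:
arm_command:
  increments:
    - [-0.16,0.16,0,0,0,-0.01]
    - [-0.32,0.33,0.1,0,0,-0.02]
    - [-0.48,0.5,0.18,0,0,-0.022]
    - [-0.641,0.668,0.25,0,0,-0.022]
    - [-0.641,0.668,0.25,0,0,-0.022]

```text
t: 81.7
tool_pos: [0.6743, -0.0919, 0.1934]
orientation: [-2.285, -2.143, 0.007]
force: [-1.0, 0.5, -2.4]
opening: 0.0116
gripper_force: 50.0
```

Request:
arm_command:
  increments:
    - [0,0,0.1,0,0,0]
    - [0,0,0.2,0,0,0]
    - [0,0,0.2,0,0,0]
    - [0,0,0.2,0,0,0]
    - [0,0,0.2,0,0,0]

```text
t: 82.32
tool_pos: [0.6762, -0.0901, 0.1605]
orientation: [-2.288, -2.152, -0.002]
force: [0.2, 0.5, -2.9]
opening: 0.0114
gripper_force: 50.0
```

```bash
python3 -c "
from h import *
t=(.67569,-.08997); plan((*t,.15,YB),(*t,.11,YB)); print(read_state()['opening'])"; sed -i 's/^wfit.*//' wt.py; python3 -c "
from wt import *
wfit(cam('wrist'))"
```

```text
[0.001, -0.002, 0.053, 0.0, -0.0, -0.0]
[-0.001, -0.0, 0.2, 0.0, -0.0, -0.0]
0.0114042635675477
-0.02 [0.331 0.101] 0.355 low 0.0457
-0.01 [0.147 0.097] 0.337 low 0.057
0 [0.036 0.096] 0.328 low 0.0635
0.01 [-0.072  0.097] 0.321 low 0.0602
0.02 [-0.182  0.097] 0.318 low 0.0538
0.028 [-0.27   0.097] 0.316 low 0.0487
```

The fit says it is upright in the grip. I insert gently.

Request:
arm_command:
  increments:
    - [0,-0.002,0.03,0,0,0]
    - [0,-0.002,0.06,0,0,0]
    - [0,-0.002,0.09,0,0,0]
    - [0,-0.002,0.12,0,0,0]
    - [0,-0.002,0.12,0,0,0]

```text
t: 83.0
tool_pos: [0.6745, -0.0901, 0.134]
orientation: [-2.286, -2.149, 0.001]
force: [0.1, 0.4, -2.6]
opening: 0.0116
gripper_force: 50.0
```

Request:
arm_command:
  increments:
    - [0,0,0.015,0,0,0]
    - [0,0,0.03,0,0,0]
    - [0,0,0.045,0,0,0]
    - [0,0,0.05,0,0,0]
    - [0,0,0.05,0,0,0]

```text
t: 83.62
tool_pos: [0.675, -0.0901, 0.1249]
orientation: [-2.286, -2.15, -0.0]
force: [-0.3, -0.0, -3.3]
opening: 0.0115
gripper_force: 50.0
```

Request:
arm_command:
  increments:
    - [0,0,0.02,0,0,0]
    - [0,0,0.04,0,0,0]
    - [0,0,0.06,0,0,0]
    - [0,0,0.08,0,0,0]
    - [0,0,0.098,0,0,0]

```text
t: 84.25
tool_pos: [0.6756, -0.0902, 0.1086]
orientation: [-2.288, -2.151, -0.001]
force: [-13.6, 2.8, 31.0]
opening: 0.0116
gripper_force: 50.1
```

Request:
arm_command:
  increments:
    - [0,0,0,0,0,0]
    - [0,0,0,0,0,0]
    - [0,0,0,0,0,0]
    - [0,0,0,0,0,0]
    - [0,0,0,0,0,0]

```text
t: 84.88
tool_pos: [0.6755, -0.0902, 0.1086]
orientation: [-2.287, -2.151, -0.001]
force: [-9.1, 2.8, 16.6]
opening: 0.0115
gripper_force: 50.1
```

Request:
arm_command:
  increments:
    - [0,0,0,0,0,0]
    - [0,0,0,0,0,0]
    - [0,0,0,0,0,0]
    - [0,0,0,0,0,0]
    - [0,0,0,0,0,0]
  fingers: 0.355

```text
t: 85.5
tool_pos: [0.675, -0.0901, 0.1053]
orientation: [-2.287, -2.15, -0.0]
force: [0.7, 0.0, 0.5]
opening: 0.0301
gripper_force: 0.0
```

Request:
arm_command:
  increments:
    - [0,0,-0.15,0,0,0]
    - [0,0,-0.3,0,0,0]
    - [0,0,-0.5,0,0,0]
    - [0,0,-0.75,0,0,0]
    - [0,0,-1,0,0,0]

```text
t: 86.12
tool_pos: [0.6751, -0.0905, 0.3069]
orientation: [-2.286, -2.15, -0.0]
force: [0.6, 0.1, -0.4]
opening: 0.0301
gripper_force: 0.0
```

Request:
arm_command:
  increments:
    - [0.1,-0.08,-0.05,0,0,0]
    - [0.2,-0.16,-0.1,0,0,0]
    - [0.3,-0.24,-0.15,0,0,0]
    - [0.43,-0.36,-0.18,0,0,0]
    - [0.43,-0.36,-0.18,0,0,0]
  fingers: -1

```text
t: 86.75
tool_pos: [0.6084, 0.0013, 0.3433]
orientation: [-2.285, -2.154, -0.003]
force: [0.5, -0.4, 0.2]
opening: 0.0756
gripper_force: 0.0
```

Request:
arm_command:
  increments:
    - [0,0,0,0,0,0]
    - [0,0,0,0,0,0]
    - [0,0,0,0,0,0]
    - [0,0,0,0,0,0]
    - [0,0,0,0,0,0]

```text
t: 87.38
tool_pos: [0.6089, -0.0006, 0.3417]
orientation: [-2.287, -2.15, -0.0]
force: [-0.0, 0.8, -0.4]
opening: 0.0933
gripper_force: 0.0
```

```bash
python3 -c "
from h import *
c=cam('wrist','wristG'); print(tool()[0])
m=cv2.morphologyEx(mask(c,'blue'),cv2.MORPH_CLOSE,np.ones((7,7))); m[300:]=0; m[:200]=0
for i in range(4):
  b=bay(i); roi=sil(c,[box(.09,.044,.0355,.09)],*b,np.pi/2+YB,.03)>0
  print(np.r_[b,np.pi/2+YB].round(4),np.round(fitmag([(c,m*roi)],*b,.03,MAGB,yaws=[np.pi/2+YB]),4))
h=cv2.cvtColor(c['image'],cv2.COLOR_RGB2HSV); q=((abs(h[...,0].astype(int)-65)<15)&(h[...,1]>120)).astype(np.uint8); q[260:]=0
n,l,st,ce=cv2.connectedComponentsWithStats(q)
for i in range(1,n):
  if st[i][4]>200: print(st[i],ce[i],onz(c,ce[i],.114)[:2])
im=c['image'][:,:,::-1].copy(); cv2.imwrite('pics/fin.png',np.hstack([im[100:320,130:450],cv2.resize(cam('side')['image'][60:360,180:480,::-1],(220,220))]))"
```

```text
[ 6.08928282e-01 -4.74423864e-04  3.41755124e-01]
[ 0.5379 -0.0818  1.5098] [ 0.5388 -0.0777  1.5058  0.1123]
[ 0.5838 -0.0846  1.5098] [ 0.5855 -0.0805  1.5042  0.0601]
[ 0.6298 -0.0874  1.5098] [ 0.6308 -0.0833  1.5097  0.0681]
[ 0.6757 -0.0902  1.5098] [ 0.6758 -0.0886  1.5148  0.0964]
[ 174  148   39   36 1334] [192.82833583 165.48950525] [0.52258243 0.02487999]
```

View pics/fin.png

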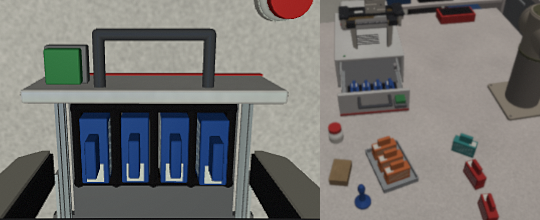

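All four blues are upright in their bays and the three oranges stand in the tray. The release paddle is at about (0.5225,0.0235). I close the fingers and hover over it.

```bash
python3 -c "
from h import *
plan((.522,.0195,.25,YB),(.522,.0195,.15,YB),(.522,.0195,.136,YB))"
```

```text
[0.072, -0.439, 0.46, -0.001, -0.001, -0.0]
[0.0, -0.0, 0.5, 0.0, 0.0, -0.0]
[0.0, -0.001, 0.07, 0.0, 0.0, -0.0]
```

Request:
arm_command:
  increments:
    - [0.02,-0.11,0.1,0,0,0]
    - [0.04,-0.22,0.2,0,0,0]
    - [0.06,-0.33,0.3,0,0,0]
    - [0.072,-0.439,0.46,0,0,0]
    - [0.072,-0.439,0.46,0,0,0]
  fingers: 1
  force: 20

```text
t: 88.1
tool_pos: [0.5193, 0.02, 0.247]
orientation: [-2.283, -2.148, 0.006]
force: [0.1, 0.2, 0.2]
opening: 0.0476
gripper_force: 0.0
```

Request:
arm_command:
  increments:
    - [0,0,0.12,0,0,0]
    - [0,0,0.25,0,0,0]
    - [0,0,0.38,0,0,0]
    - [0,0,0.48,0,0,0]
    - [0,0,0.48,0,0,0]

```text
t: 88.72
tool_pos: [0.5224, 0.0196, 0.1541]
orientation: [-2.286, -2.15, 0.001]
force: [0.2, -0.0, 0.6]
opening: 0.0016
gripper_force: 0.0
```

Request:
arm_command:
  increments:
    - [0,0,0,0,0,0]
    - [0,0,0,0,0,0]
    - [0,0,0,0,0,0]
    - [0,0,0,0,0,0]
    - [0,0,0,0,0,0]

```text
t: 89.35
tool_pos: [0.5218, 0.0198, 0.1541]
orientation: [-2.287, -2.15, -0.0]
force: [0.1, -0.8, -0.1]
opening: 0.0003
gripper_force: 0.0
```

```bash
python3 -c "
from h import *
plan((.522,.0195,.134,YB),(.522,.0195,.122,YB)); print(read_state()['opening'])"
```

```text
[-0.002, 0.001, 0.101, -0.0, -0.001, -0.0]
[0.0, 0.0, 0.06, -0.0, 0.0, -0.0]
0.0003277226755562043
```

Request:
arm_command:
  increments:
    - [0,0,0.03,0,0,0]
    - [0,0,0.06,0,0,0]
    - [0,0,0.09,0,0,0]
    - [0,0,0.115,0,0,0]
    - [0,0,0.115,0,0,0]

```text
t: 89.98
tool_pos: [0.5215, 0.0198, 0.1308]
orientation: [-2.286, -2.15, 0.001]
force: [-2.8, -0.1, 3.4]
opening: 0.0007
gripper_force: 1.8
```

Request:
arm_command:
  increments:
    - [0,0,0.015,0,0,0]
    - [0,0,0.03,0,0,0]
    - [0,0,0.04,0,0,0]
    - [0,0,0.045,0,0,0]
    - [0,0,0.045,0,0,0]

```text
t: 90.6
tool_pos: [0.5219, 0.0198, 0.123]
orientation: [-2.287, -2.151, -0.001]
force: [-6.0, 0.2, 11.2]
opening: 0.0007
gripper_force: 5.5
```

Request:
arm_command:
  increments:
    - [-0.02,0,0,0,0,0]
    - [-0.04,0,0,0,0,0]
    - [-0.06,0,0,0,0,0]
    - [-0.08,0,0,0,0,0]
    - [-0.1,0,0,0,0,0]

```text
t: 91.22
tool_pos: [0.5207, 0.0003, 0.123]
orientation: [-2.286, -2.15, -0.002]
force: [-5.2, 2.6, 10.4]
opening: 0.0003
gripper_force: 5.6
```

Request:
arm_command:
  increments:
    - [-0.03,0,0,0,0,0]
    - [-0.06,0,0,0,0,0]
    - [-0.09,0,0,0,0,0]
    - [-0.12,0,0,0,0,0]
    - [-0.15,0,0,0,0,0]

```text
t: 91.85
tool_pos: [0.5188, -0.0298, 0.123]
orientation: [-2.286, -2.15, -0.002]
force: [-6.4, 2.9, 12.7]
opening: 0.0004
gripper_force: 6.0
```

Request:
arm_command:
  increments:
    - [-0.08,0,0,0,0,0]
    - [-0.18,0,0,0,0,0]
    - [-0.28,0,0,0,0,0]
    - [-0.38,0,0,0,0,0]
    - [-0.46,0,0,0,0,0]

```text
t: 92.48
tool_pos: [0.5131, -0.1223, 0.123]
orientation: [-2.287, -2.15, -0.001]
force: [-5.7, 4.4, 13.8]
opening: 0.0003
gripper_force: 6.7
```

Request:
arm_command:
  increments:
    - [-0.03,0,0,0,0,0]
    - [-0.06,0,0,0,0,0]
    - [-0.09,0,0,0,0,0]
    - [-0.11,0,0,0,0,0]
    - [-0.13,0,0,0,0,0]

```text
t: 93.1
tool_pos: [0.5116, -0.148, 0.123]
orientation: [-2.287, -2.151, -0.001]
force: [-7.9, 2.5, 14.0]
opening: 0.0008
gripper_force: 6.8
```

Request:
arm_command:
  increments:
    - [-0.01,0,0,0,0,0]
    - [-0.02,0,0,0,0,0]
    - [-0.03,0,0,0,0,0]
    - [-0.04,0,0,0,0,0]
    - [-0.05,0,0,0,0,0]

```text
t: 93.72
tool_pos: [0.5109, -0.1579, 0.123]
orientation: [-2.287, -2.151, -0.001]
force: [-7.4, 2.8, 14.2]
opening: 0.0006
gripper_force: 6.8
```

Request:
arm_command:
  increments:
    - [-0.01,0,0,0,0,0]
    - [-0.02,0,0,0,0,0]
    - [-0.03,0,0,0,0,0]
    - [-0.04,0,0,0,0,0]
    - [-0.04,0,0,0,0,0]

```text
t: 94.35
tool_pos: [0.5105, -0.1652, 0.1229]
orientation: [-2.286, -2.15, -0.002]
force: [-7.9, 6.0, 14.9]
opening: 0.0004
gripper_force: 7.3
```

Request:
arm_command:
  increments:
    - [-0.01,0,0,0,0,0]
    - [-0.02,0,0,0,0,0]
    - [-0.03,0,0,0,0,0]
    - [-0.03,0,0,0,0,0]
    - [-0.03,0,0,0,0,0]

```text
t: 94.98
tool_pos: [0.5112, -0.1707, 0.123]
orientation: [-2.287, -2.151, -0.005]
force: [-1.0, 7.2, 10.3]
opening: 0.0004
gripper_force: 5.4
```

Request:
arm_command:
  increments:
    - [-0.01,0,0,0,0,0]
    - [-0.02,0,0,0,0,0]
    - [-0.03,0,0,0,0,0]
    - [-0.03,0,0,0,0,0]
    - [-0.03,0,0,0,0,0]

```text
t: 95.6
tool_pos: [0.5112, -0.1713, 0.123]
orientation: [-2.28, -2.149, -0.014]
force: [-2.1, 33.9, 19.8]
opening: 0.0003
gripper_force: 20.7
```

Request:
arm_command:
  increments:
    - [-0.005,0,0,0,0,0]
    - [-0.01,0,0,0,0,0]
    - [-0.015,0,0,0,0,0]
    - [-0.015,0,0,0,0,0]
    - [-0.015,0,0,0,0,0]

```text
t: 96.22
tool_pos: [0.5111, -0.1714, 0.1231]
orientation: [-2.276, -2.148, -0.019]
force: [-1.6, 46.7, 24.0]
opening: 0.0006
gripper_force: 28.9
```

Hard stop, so it's home. I relax the push without dragging the paddle, then lift straight up.

Request:
arm_command:
  increments:
    - [0.015,0,0,0,0,0]
    - [0.03,0,0,0,0,0]
    - [0.03,0,-0.05,0,0,0]
    - [0.03,0,-0.15,0,0,0]
    - [0.03,0,-0.3,0,0,0]

```text
t: 96.85
tool_pos: [0.5088, -0.1738, 0.18]
orientation: [-2.283, -2.149, 0.001]
force: [0.3, 0.4, 1.1]
opening: 0.0005
gripper_force: 0.0
```

Request:
arm_command:
  increments:
    - [0,0,-0.2,0,0,0]
    - [0,0,-0.4,0,0,0]
    - [0.2,0,-0.6,0,0,0]
    - [0.5,0,-0.6,0,0,0]
    - [0.8,0.3,-0.6,0,0,0]
  fingers: -1

```text
t: 97.48
tool_pos: [0.5621, -0.0322, 0.3024]
orientation: [-2.288, -2.15, -0.001]
force: [0.1, -1.0, 0.3]
opening: 0.0458
gripper_force: 0.0
```

```bash
python3 -c "
from h import *
print(inc((.6,-.042,.337),YB), tool()[0])"
```

```text
[-0.0368, 0.1919, -0.1733, -0.0003, -0.0006, -0.0003] [ 0.56212498 -0.03221018  0.30238336]
```

Now I measure handle and paddle from the same pose as at the start, to confirm home numerically.

Request:
arm_command:
  increments:
    - [-0.01,0.06,-0.06,0,0,0]
    - [-0.02,0.12,-0.12,0,0,0]
    - [-0.037,0.192,-0.17,0,0,0]
    - [-0.037,0.192,-0.17,0,0,0]
    - [-0.037,0.192,-0.17,0,0,0]

```text
t: 98.1
tool_pos: [0.6006, -0.0437, 0.3349]
orientation: [-2.286, -2.15, 0.001]
force: [0.3, -0.1, -0.2]
opening: 0.0919
gripper_force: 0.0
```

```bash
python3 -c "
from h import *
c=cam('wrist','wristH'); g=cv2.cvtColor(c['image'],cv2.COLOR_RGB2GRAY).astype(int)
print(tool()[0])
for col in (255,285,310):
  r=[k for k in range(200,300) if g[k,col]<60]; print(col,r[:16], onz(c,(col,np.mean([k for k in r if k<r[0]+13])),.112))
h=cv2.cvtColor(c['image'],cv2.COLOR_RGB2HSV); q=((abs(h[...,0].astype(int)-65)<15)&(h[...,1]>120)).astype(np.uint8)
n,l,st,ce=cv2.connectedComponentsWithStats(q)
print([(st[i].tolist(),onz(c,ce[i],.114)[:2]) for i in range(1,n) if st[i][4]>300])
V=[cam('scene'),cam('side')]
print([mask(v,'blue')[215:330].sum() for v in V], [ (mask(v,'orange')>0).sum() for v in V])
"
```

```text
[ 0.60043455 -0.0436274   0.33492494]
255 [265, 266, 267, 268, 269, 270, 271, 272, 273, 274, 275, 281, 282, 283, 284] [ 0.5674945  -0.13232969  0.112     ]
285 [266, 267, 268, 269, 270, 271, 272, 273, 274, 275, 281, 282, 283, 284] [ 0.59931448 -0.13485952  0.112     ]
310 [266, 267, 268, 269, 270, 271, 272, 273, 274, 275, 282, 283, 284] [ 0.62585984 -0.1364732   0.112     ]
[([187, 279, 35, 34, 1157], array([ 0.51083816, -0.15749551]))]
[np.uint64(241), np.uint64(169)] [np.int64(5980), np.int64(2963)]
```

The paddle is at (0.5108,-0.1575) against (0.5110,-0.1575) at the start, so the chassis is fully home. I hand the job in.

```bash
python3 -c "
from plant import *
print(close_job())"
```

```text
the job is handed in; nothing more can be done
None
```

The job is handed in: all three orange magazines are upright in the tray, all four blue ones are fully down in their own bays, and the chassis is fully home; one blue magazine swung in the grip at bay 3 and jammed (about 59 N net force at the tool), so I stood it on the bench, regripped it and reinserted it without trouble.

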